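Hang a guide sheave under a link on a spring drop

ROBOT

A 6-joint arm with a two-finger parallel gripper is mounted at the origin on the work surface. World frame = base frame: x ahead of the robot, y to its left, z up, the work surface at z = 0. Lengths are in m, angles in rad, forces in N, time in s.
With the tool pointing down it reaches from about 0.35 to 0.975 m from the base axis. Payload 4.9 kg.
Tool frame: the origin (TCP) lies on the mounting face of the last link; the fingertips stand 173 mm ahead of it and the grasp point (between the pads) lies 155 mm ahead of it; z points along the fingers, y is the direction in which the jaws open and shut (so a half turn about z gives the same grasp; the last joint's range is limited). The gripper opens to 85 mm and grips with 20 to 120 N. Pads are 22 mm wide; open, the fingers measure 114 mm over their backs; the gripper's body (76 mm by 85 mm) begins 54 mm behind the grasp point. The pads swing forward as they close: fully open they stand 13 mm farther back than shut.
Start: joints at [1.106, 0.053, 1.613, -0, 1.476, -0.119], TCP at [0.212, 0.588, 0.405] pointing down, gripper open.
Joint ranges: [-3.01, 3.01], [-1.01, 2.22], [0.06, 2.58], [-1.02, 4.17], [0.09, 2.62], [-3.14, 3.14]. Speed limits (rad/s): [2.57, 2.57, 3.14, 3.14, 3.14, 3.14].

INTERFACE

Orientations are given as a unit quaternion [w, x, y, z].
In Python, from plant import manip gives the robot as it stands.
- The arm moves only by the tool play_rows, never from a script. Its argument "increments" is a list of rows, each an object with "offset": the shift along the tool's x, y, z in mm, a list of three; "twist": the turn about the tool's z in rad; "grip": the opening, from 0 (shut) to 1 (fully open). In form: [{"offset": [dx, dy, dz], "twist": twist, "grip": grip}, ...]. A call has 1 to 5 rows; each row is the pose to reach, as a shift and turn from the pose commanded when the call began, along the tool's axes at that moment; what a row does not reach only later rows make up. A row lasts 1/12 s, in which the tool goes at most 41.7 mm and 7.16 degrees, less where a joint would pass 70% of its speed; a pose out of reach is approached as far as the arm can. A call with a gripper value outside its range is refused whole. The fingers move at their own pace and stop on an object; the grip force is fixed at half the most. Time passes only in rows, so rows that repeat a pose let the fingers close. It gives the time, the measured TCP pose, the force and the opening at its end, in the units of the state.
- manip.state(): the state, without advancing time (a new reading comes with each control period).
- manip.grab_frame(name): name is "side" or "top" or "wrist"; returns the picture (400x640x3 uint8, blue, green, red); there is no depth.
- manip.get_calibration(name): a dict with "fx", "fy", "cx", "cy" (pixels), "T" (4x4, takes a point from camera to world coordinates). Camera axes: x right, y down, z forward; pixel columns grow to the right and rows downward; lengths in m; the calibration is good to about 2 mm. A picture is of the moment at which its call begins: read the wrist's pose just before it. get_calibration takes no time and is no camera call; for the wrist camera it gives the pose at the moment of the call.
- manip.job_done(): hands the job in, once; it reports no verdict.
Trained networks look in the newest picture that a camera, given by its name, has taken for a name from the list of things; names that differ only in an ending like _2 or _b are one class to them, and where a whole thing is asked for, a point or a joint stands for the part that bears it (a point fixed in the world has none). Each returns a list of dicts, best first, with "p" (0 to 1); they miss things now and then, are a little off and sometimes report something else, mostly with a low value. They report only what shows in the picture. A call takes as long as a camera call.
- manip.boxes_of(query, camera): "xyz" ([x, y, z] in m, in the coordinates of the camera as it stood for that picture, good to about 4 mm: the middle of the surface that is visible of it).
- manip.tip_of(query, camera): "xyz" ([x, y, z] in m, in the coordinates of the camera as it stood for that picture, good to about 4 mm: a listed point, or the origin of a listed thing).
The state is a dict: "time": time; "joint_pos": joint angles; "joint_vel": joint speeds; "joint_efforts": joint torques, N m; "tool_pos": TCP position; "tool_rot": TCP orientation; "contact_force": force on the tool from outside, world axes, zero at the start; "ft_torque": the same for the moment, N m; "gripper_width": opening from 0.0 (shut) to 1.0 (fully open).
Only numpy, scipy, OpenCV 4.12 (cv2) and the standard library are available. Lean on these libraries where they do the work, as an engineer would, in place of code of your own. Each camera call takes 0.05 s, during which the arm holds its last target. There are 200 camera calls.

TASK

Hang the yellow link by its hook on the bar of the stand's spring drop and let go of it; then hang the orange sheave below it by pushing its snap hook down over the bar of the link's lower loop until the spring catch has snapped past the bar and the bar sits at the top of the hook. Feel your way, for the drop sinks as you push: keep the push below about 12 N, so that the drop is never driven down onto its end stop. Leave link and sheave hanging still and free, and do not disturb the reel, the jar or the screwdriver.

Things in the scene. Friction and masses are not known exactly. Their poses are not given: they have to be found in the camera images.
- drop (a joint): how far the spring drop is pulled down, in m: 0 at the top, hard end stop at 0.045. Soft spring, rate not known; it already bears the link's weight when that hangs. Well damped. A push of 12 N on the hanging link does not reach the stop
- drop_bar (a point): centre of the lower bar of the steel stirrup of the spring drop under the blue stand's arm, about 300 mm up. Bar 8 mm thick along y; opening above it 44 mm wide (y), 48 mm high, open along x. It yields straight down under load on a soft spring. The post is at x +200, y -100 mm; -x is the free side facing the robot; housing (radius 24 mm) from 95 mm above the bar
- link_grip (a point): yellow link, about 0.18 kg, 137 mm tall, standing on two feet. Centre of its black grip tab (14 mm thick along y, 26 mm high, reaching to -x from 14 to 35 mm off the hook's axis), 90 mm above the foot. All link frames: z up, x away from the tab; hook and lower loop lie 24 mm along +x
- link_seat (a point): seat of the link's top hook: where the axis of an 8 mm bar rests (V saddle). 24 mm along +x and 34 mm above link_grip. Hook 22 mm wide (y), its back on the tab side; the tip, on the +x side, ends 16 mm below the seat, 30 mm free below it; its top is 13 mm above the seat; mouth 14 mm wide (x), open downward
- link_bar (a point): centre of the lower bar of the link's rectangular steel loop, 120 mm below link_seat. Bar 8 mm thick, along y; the opening above it is 40 mm wide and 58 mm high. A foot (34 x 8 x 8 mm) sits at each end of the bar, 25 mm from its middle
- sheave_grip (a point): orange guide sheave, about 0.39 kg, 144 mm tall, standing on a 56 x 62 mm base; cheeks and black wheel up to 78 mm, steel snap hook above. Centre of its black grip tab (14 mm thick along y, 30 mm high, reaching to -x from 15 to 54 mm off the hook's axis), 55 mm above the base. All sheave frames: z up, x away from the tab
- sheave_seat (a point): seat of the sheave's snap hook: where the axis of an 8 mm bar rests. 42 mm along +x and 75 mm above sheave_grip. Hook 14 mm wide (y), its back on the tab side; the tip, on the +x side, flares outward and ends 30 mm below the seat, 22 mm free below it; its top is 14 mm above the seat; mouth 15 mm wide (x), open downward
- reel_mid (a point): small empty plywood reel, 90 mm across, 56 mm tall: bystander; middle
- jar_mid (a point): clear jar with blue cap, 64 mm across, 75 mm tall: bystander; middle
- driver_grip (a point): screwdriver lying on the bench, about 210 mm long: bystander; middle of its handle
- sheave_catch (a point): brass round-nosed spring catch in the back of the sheave's hook, 10 mm below the seat; it narrows the mouth to 6 mm. A bar meets it about 17 mm below the seat and needs about 6 to 11 N of push to pass (it varies; more than the sheave's weight), while the link sinks on the soft spring of the drop; then it runs free up to the seat

How it is judged:
By the outcome, as a careful person would: the job done as asked, in the order asked, and still so for the second after the job is handed in, with the robot touching nothing.
It also fails if it takes over 72 s, if anything falls off the work surface, if the arm or the gripper's body presses on something with over 40 N, if the wrist force passes 120 N, or if a joint passes its speed limit or range.

## Working session

There is one attempt and no reset: what is moved stays moved. The work goes in short steps, Python scripts to look and compute and a tool call to move; the robot and the scene stay as the last step left them, time stands still between calls to the robot, and variables do not carry over. Pictures are saved under pics/ and viewed, about 8 in all and at most 12, crops included, and the job is handed in when it is done.

Besides the shell and the picture viewer there is one more tool, called after "Emit:" by a JSON object that holds its "fn" and its "kwargs", one argument or row to a line. play_rows: Moves the arm, as the interface text tells. Its arguments: {"type":"object","properties":{"increments":{"type":"array"}},"required":["increments"]}

```bash
mkdir -p pics; ls; cat > h.py <<'E'
import numpy as np, cv2
from plant import manip as m
from scipy.spatial.transform import Rotation as R
np.set_printoptions(precision=4,suppress=True)
def w(cam,q,T,n=2,f='tip_of'):
    r=getattr(m,f)(q,cam)
    return [(round(d['p'],2),(T@np.r_[d['xyz'],1])[:3].round(4)) for d in r[:n]]
def rot():
    q=m.state()['tool_rot']; return R.from_quat([q[1],q[2],q[3],q[0]]).as_matrix()
def st():
    s=m.state(); r=rot()
    print('t',round(s['time'],2),'tcp',np.array(s['tool_pos']),'grasp',np.array(s['tool_pos'])+r[:,2]*.155,'F',np.array(s['contact_force']),'g',round(s['gripper_width'],3))
    return s,r
E
python3 - <<'E'
from h import *
s,r=st();print(r)
for c in ['side','top']:
    im=m.grab_frame(c);T=m.get_calibration(c)['T'];T=np.array(T)
    cv2.imwrite(f'pics/{c}0.png',im)
    for q in ['drop_bar','link_grip','link_seat','link_bar','sheave_grip','sheave_seat','reel_mid','jar_mid','driver_grip']:
        print(c,q,w(c,q,T))
E
```

```text
pics
t 0.0 tcp [0.2117 0.5878 0.4035] grasp [0.2116 0.5875 0.2485] F [1.0484 0.0379 1.1299] g 1.003
[[-0.9408  0.339  -0.0009]
 [ 0.339   0.9408 -0.0018]
 [ 0.0003 -0.002  -1.    ]]
side drop_bar [(0.71, array([0.6428, 0.0278, 0.3023]))]
side link_grip [(0.71, array([ 0.5479, -0.1964,  0.0866]))]
side link_seat [(0.62, array([0.6443, 0.0283, 0.3013])), (0.53, array([ 0.5681, -0.2056,  0.1251]))]
side link_bar [(0.53, array([ 0.5715, -0.1993,  0.0034]))]
side sheave_grip [(0.88, array([0.5679, 0.202 , 0.0535]))]
side sheave_seat [(0.83, array([0.6081, 0.1976, 0.1299]))]
side reel_mid [(0.79, array([0.7046, 0.3523, 0.0211]))]
side jar_mid [(0.61, array([ 0.6695, -0.3234,  0.0356]))]
side driver_grip [(0.75, array([ 0.3654, -0.4334,  0.0126]))]
top drop_bar [(0.46, array([0.6418, 0.0212, 0.3053]))]
top link_grip [(0.71, array([ 0.5486, -0.2   ,  0.0887]))]
top link_seat [(0.73, array([ 0.5725, -0.2051,  0.1193]))]
top link_bar [(0.53, array([ 0.5747, -0.1987,  0.005 ]))]
top sheave_grip [(0.89, array([0.5679, 0.2026, 0.0579]))]
top sheave_seat [(0.58, array([0.6136, 0.1908, 0.129 ]))]
top reel_mid [(0.77, array([0.7061, 0.348 , 0.0242]))]
top jar_mid [(0.59, array([ 0.6733, -0.324 ,  0.0326]))]
top driver_grip [(0.83, array([ 0.3618, -0.4338,  0.0159]))]
```

```bash
python3 -c "
import cv2,numpy as np
a=cv2.imread('pics/side0.png');b=cv2.imread('pics/top0.png')
cv2.imwrite('pics/both.png',cv2.resize(np.vstack([a,b]),(480,600)))
cv2.imwrite('pics/b1.png',np.vstack([a,b])[:1,:1])
cv2.imwrite('pics/sd.png',a)
"
```

```text
(no output)
```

View pics/both.png

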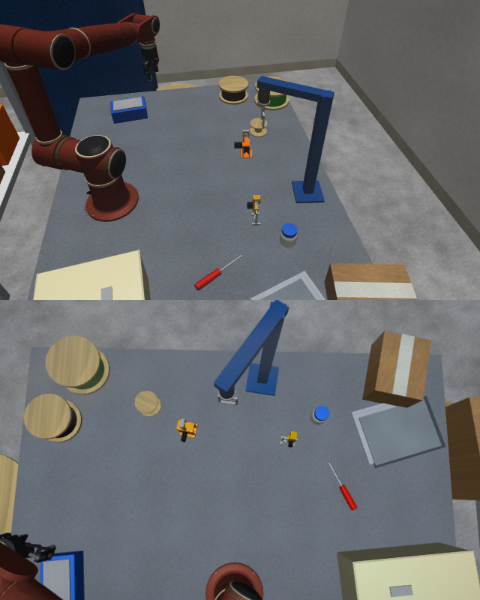

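The picture shows the sheave at about (245,147), the link at (256,205), the drop at (263,110) in the side half, and the bystanders clear of both. With the tool straight down, the gripper body would overlap the stirrup and housing. Before picking a strategy I'll check the wrist view and the arm's freedom away from everything.

```bash
python3 - <<'E'
from h import *
im=m.grab_frame('wrist')
a=cv2.imread('pics/side0.png')
c1=cv2.resize(a[0:150,140:300],(427,400)); c2=cv2.resize(a[90:210,310:450],(373,320),interpolation=cv2.INTER_CUBIC)
b=cv2.imread('pics/top0.png')
c3=cv2.resize(a[230:310,310:410],(373,280))
out=np.zeros((600,800,3),np.uint8);out[:400,:427]=c1;out[:320,427:]=c2;out[320:,427:]=c3
out[400:,:320]=cv2.resize(im,(320,200));cv2.imwrite('pics/c1.png',out)
print(m.get_calibration('wrist'))
E
```

```text
{'fx': 332.02793466974185, 'fy': 332.02793466974185, 'cx': 324.5189613997469, 'cy': 195.58597628103252, 'T': array([[ 0.3382,  0.8904,  0.3048,  0.1334],
       [ 0.9411, -0.3197, -0.1102,  0.6171],
       [-0.0007,  0.3241, -0.946 ,  0.3745],
       [ 0.    ,  0.    ,  0.    ,  1.    ]])}
```

View pics/c1.png

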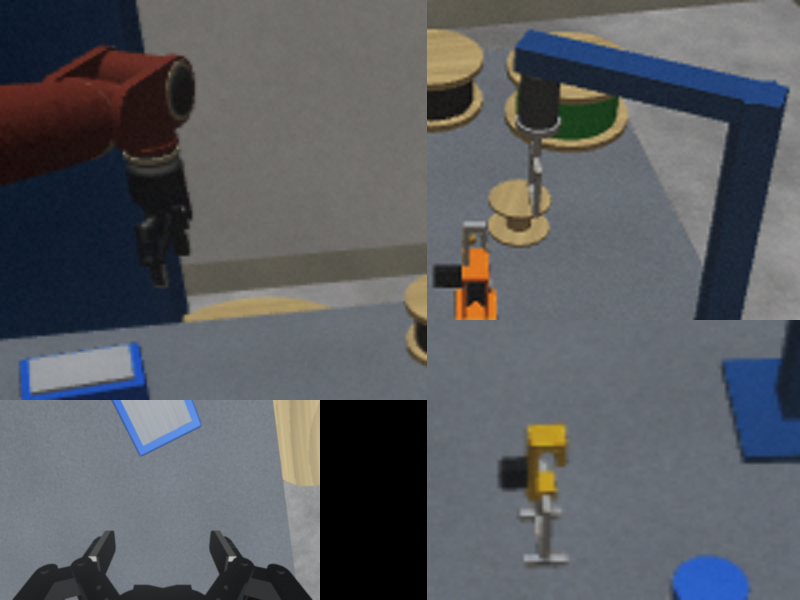

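Emit:
{"fn": "play_rows", "kwargs": {
  "increments": [
    {"offset": [0, 0, -41], "twist": 0, "grip": 1},
    {"offset": [0, 0, -82], "twist": 0, "grip": 1},
    {"offset": [0, 0, -123], "twist": 0, "grip": 1},
    {"offset": [0, 0, -164], "twist": 0, "grip": 1},
    {"offset": [0, 0, -205], "twist": 0, "grip": 1}
  ]
}}

```text
time: 1.47
tool_pos: [0.2116, 0.5876, 0.6118]
tool_rot: [0.0, 0.172, 0.985, 0.0]
contact_force: [-0.3, -0.1, 0.4]
gripper_width: 1.002
```

Emit:
{"fn": "play_rows", "kwargs": {
  "increments": [
    {"offset": [0, 0, -41], "twist": 0, "grip": 1},
    {"offset": [0, 0, -82], "twist": 0, "grip": 1},
    {"offset": [0, 0, -123], "twist": 0, "grip": 1},
    {"offset": [0, 0, -164], "twist": 0, "grip": 1},
    {"offset": [0, 0, -205], "twist": 0, "grip": 1}
  ]
}}

```text
time: 1.88
tool_pos: [0.2115, 0.5873, 0.8169]
tool_rot: [0.0, 0.172, 0.985, 0.0]
contact_force: [0.0, 1.1, 0.1]
gripper_width: 1.0
```

Emit:
{"fn": "play_rows", "kwargs": {
  "increments": [
    {"offset": [0, 0, -41], "twist": 0, "grip": 1},
    {"offset": [0, 0, -82], "twist": 0, "grip": 1},
    {"offset": [0, 0, -123], "twist": 0, "grip": 1},
    {"offset": [0, 0, -164], "twist": 0, "grip": 1},
    {"offset": [0, 0, -205], "twist": 0, "grip": 1}
  ]
}}

```text
time: 2.3
tool_pos: [0.206, 0.5675, 0.9778]
tool_rot: [-0.005, 0.172, 0.985, -0.013]
contact_force: [-24.1, -56.4, -1.7]
gripper_width: 1.0
```

```bash
python3 -c "
from h import *
s,r=st();print(r,np.array(s['joint_pos']))"
```

```text
t 2.3 tcp [0.206  0.5675 0.9778] grasp [0.2037 0.5639 0.8228] F [-24.1049 -56.4015  -1.7444] g 1.0
[[-0.9408  0.3387 -0.0147]
 [ 0.3389  0.9405 -0.0233]
 [ 0.0059 -0.0269 -0.9996]] [ 1.099   0.4941  0.0546  0.005   2.6202 -0.1218]
```

Emit:
{"fn": "play_rows", "kwargs": {
  "increments": [
    {"offset": [0, 0, 30], "twist": 0, "grip": 1},
    {"offset": [0, 0, 60], "twist": 0, "grip": 1},
    {"offset": [0, 0, 90], "twist": 0, "grip": 1},
    {"offset": [0, 0, 90], "twist": 0, "grip": 1}
  ]
}}

```text
time: 2.63
tool_pos: [0.2048, 0.566, 0.8792]
tool_rot: [-0.007, 0.172, 0.985, -0.019]
contact_force: [1.0, 2.6, -3.1]
gripper_width: 0.996
```

```bash
python3 -c "
from h import *
s,r=st();print(r,np.array(s['joint_pos']))"
```

```text
t 2.63 tcp [0.2048 0.566  0.8792] grasp [0.2016 0.5606 0.7243] F [ 0.9621  2.5631 -3.0836] g 0.996
[[-0.9408  0.3383 -0.0206]
 [ 0.3389  0.9402 -0.0349]
 [ 0.0076 -0.0399 -0.9992]] [ 1.0996  0.1854  0.6695  0.0035  2.3272 -0.1234]
```

Emit:
{"fn": "play_rows", "kwargs": {
  "increments": [
    {"offset": [-20, -14, 3], "twist": 0, "grip": 1},
    {"offset": [-49, -34, 8], "twist": 0, "grip": 1},
    {"offset": [-80, -56, 13], "twist": 0, "grip": 1},
    {"offset": [-111, -78, 18], "twist": 0, "grip": 1},
    {"offset": [-142, -99, 23], "twist": 0, "grip": 1}
  ]
}}

```text
time: 3.05
tool_pos: [0.3027, 0.4184, 0.8698]
tool_rot: [-0.004, 0.172, 0.985, -0.009]
contact_force: [0.9, 1.2, 0.5]
gripper_width: 1.0
```

Emit:
{"fn": "play_rows", "kwargs": {
  "increments": [
    {"offset": [-30, -21, 4], "twist": 0, "grip": 1},
    {"offset": [-60, -42, 9], "twist": 0, "grip": 1},
    {"offset": [-90, -63, 14], "twist": 0, "grip": 1},
    {"offset": [-120, -84, 19], "twist": 0, "grip": 1},
    {"offset": [-150, -105, 24], "twist": 0, "grip": 1}
  ]
}}

```text
time: 3.47
tool_pos: [0.4082, 0.2684, 0.8472]
tool_rot: [-0.004, 0.172, 0.985, -0.009]
contact_force: [-0.5, 0.0, 0.2]
gripper_width: 1.0
```

```bash
python3 -c "
from h import *
s,r=st();print(r,np.array(s['joint_pos']))"
```

```text
t 3.47 tcp [0.4082 0.2684 0.8472] grasp [0.4065 0.2658 0.6922] F [-0.5044  0.0236  0.2235] g 1.0
[[-0.9408  0.3387 -0.0107]
 [ 0.3389  0.9407 -0.0167]
 [ 0.0044 -0.0193 -0.9998]] [ 0.4315 -0.138   1.0588 -0.0136  2.2375 -0.802 ]
```

Emit:
{"fn": "play_rows", "kwargs": {
  "increments": [
    {"offset": [-30, -21, 4], "twist": 0, "grip": 1},
    {"offset": [-60, -42, 9], "twist": 0, "grip": 1},
    {"offset": [-90, -63, 14], "twist": 0, "grip": 1},
    {"offset": [-120, -84, 19], "twist": 0, "grip": 1},
    {"offset": [-150, -105, 24], "twist": 0, "grip": 1}
  ]
}}

```text
time: 3.88
tool_pos: [0.5136, 0.1184, 0.8245]
tool_rot: [-0.004, 0.172, 0.985, -0.009]
contact_force: [0.5, 1.2, 0.7]
gripper_width: 0.999
```

Emit:
{"fn": "play_rows", "kwargs": {
  "increments": [
    {"offset": [-30, -21, 4], "twist": 0.12, "grip": 1},
    {"offset": [-60, -42, 9], "twist": 0.24, "grip": 1},
    {"offset": [-90, -63, 14], "twist": 0.36, "grip": 1},
    {"offset": [-115, -80, 19], "twist": 0.48, "grip": 1},
    {"offset": [-125, -90, 24], "twist": 0.6, "grip": 1}
  ]
}}

```text
time: 4.3
tool_pos: [0.6026, -0.0105, 0.7991]
tool_rot: [-0.002, 0.459, 0.888, -0.011]
contact_force: [0.3, -0.3, -1.2]
gripper_width: 1.0
```

```bash
python3 -c "
from h import *
s,r=st();print(r,np.array(s['joint_pos']))"
```

```text
t 4.3 tcp [ 0.6026 -0.0105  0.7991] grasp [ 0.6004 -0.0131  0.6442] F [ 0.3422 -0.2833 -1.1791] g 1.0
[[-0.5777  0.8161 -0.0143]
 [ 0.8162  0.5775 -0.0172]
 [-0.0058 -0.0216 -0.9997]] [-0.1374  0.0743  0.9381 -0.0226  2.1409 -0.7654]
```

Emit:
{"fn": "play_rows", "kwargs": {
  "increments": [
    {"offset": [0, 0, 0], "twist": 0.12, "grip": 1},
    {"offset": [0, 0, 0], "twist": 0.24, "grip": 1},
    {"offset": [0, 0, 0], "twist": 0.36, "grip": 1},
    {"offset": [0, 0, 0], "twist": 0.48, "grip": 1},
    {"offset": [0, 0, 0], "twist": 0.6, "grip": 1}
  ]
}}

```text
time: 4.72
tool_pos: [0.6, -0.0075, 0.8017]
tool_rot: [0.002, 0.7, 0.714, -0.01]
contact_force: [0.5, 0.3, 0.3]
gripper_width: 1.001
```

Emit:
{"fn": "play_rows", "kwargs": {
  "increments": [
    {"offset": [0, 0, 0], "twist": 0.12, "grip": 1},
    {"offset": [0, 0, 0], "twist": 0.24, "grip": 1},
    {"offset": [0, 0, 0], "twist": 0.36, "grip": 1},
    {"offset": [0, 0, 0], "twist": 0.48, "grip": 1},
    {"offset": [0, 0, 0], "twist": 0.6, "grip": 1}
  ]
}}

```text
time: 5.13
tool_pos: [0.5999, -0.0074, 0.8017]
tool_rot: [0.005, 0.88, 0.475, -0.009]
contact_force: [0.8, -0.0, 0.6]
gripper_width: 0.994
```

Emit:
{"fn": "play_rows", "kwargs": {
  "increments": [
    {"offset": [0, 0, 0], "twist": 0.12, "grip": 1},
    {"offset": [0, 0, 0], "twist": 0.24, "grip": 1},
    {"offset": [0, 0, 0], "twist": 0.36, "grip": 1},
    {"offset": [0, 0, 0], "twist": 0.48, "grip": 1},
    {"offset": [0, 0, 0], "twist": 0.6, "grip": 1}
  ]
}}

```text
time: 5.55
tool_pos: [0.5999, -0.0073, 0.8017]
tool_rot: [0.007, 0.981, 0.194, -0.007]
contact_force: [0.2, -0.1, 0.2]
gripper_width: 1.0
```

Emit:
{"fn": "play_rows", "kwargs": {
  "increments": [
    {"offset": [0, 0, 0], "twist": 0.12, "grip": 1},
    {"offset": [0, 0, 0], "twist": 0.24, "grip": 1},
    {"offset": [0, 0, 0], "twist": 0.36, "grip": 1},
    {"offset": [0, 0, 0], "twist": 0.39, "grip": 1},
    {"offset": [0, 0, 0], "twist": 0.39, "grip": 1}
  ]
}}

```text
time: 5.97
tool_pos: [0.5999, -0.0073, 0.8017]
tool_rot: [0.009, 1.0, 0.003, -0.006]
contact_force: [1.0, -0.7, 0.4]
gripper_width: 0.997
```

Emit:
{"fn": "play_rows", "kwargs": {
  "increments": [
    {"offset": [30, 0, 0], "twist": 0, "grip": 1},
    {"offset": [60, 0, 0], "twist": 0, "grip": 1},
    {"offset": [90, 0, 0], "twist": 0, "grip": 1},
    {"offset": [120, 0, 0], "twist": 0, "grip": 1},
    {"offset": [150, 0, 0], "twist": 0, "grip": 1}
  ]
}}

```text
time: 6.38
tool_pos: [0.7507, -0.0064, 0.8]
tool_rot: [0.009, 1.0, 0.004, -0.006]
contact_force: [2.0, 0.3, 1.2]
gripper_width: 0.998
```

```bash
cat > kf.py <<'E'
import numpy as np
# planar fit: q2,q3,q5 -> r,z
D=[(.053,1.613,1.476,.6248,.4035),(.4941,.0546,2.6202,.6037,.9778),(.1854,.6695,2.3272,.6019,.8792),(-.138,1.0588,2.2375,.4885,.8472),(.0743,.9381,2.1409,.6027,.7991)]
A=[];b=[]
for q2,q3,q5,r,z in D:
    c=lambda t:(np.sin(t),np.cos(t))
    s1,c1=c(q2);s2,c2=c(q2+q3);s3,c3=c(q2+q3+q5)
    A+=[[1,0,s1,c1,s2,c2,s3],[0,1,c1,-s1,c2,-s2,c3]];b+=[r,z]
x,res,rk,sv=np.linalg.lstsq(np.array(A),np.array(b),rcond=None)
print(x,np.abs(np.array(A)@x-b).max(),sv)
E
python3 kf.py
python3 -c "
from h import *
s,r=st();print(r,np.array(s['joint_pos']))"
```

```text
[0.00268025 0.24150483 0.42522229 0.00099321 0.61055016 0.09703984
 0.10779332] 0.0004992096027860438 [4.38819001 3.78169066 0.81702941 0.8043042  0.27581052 0.2278388
 0.01341467]
t 6.38 tcp [ 0.7507 -0.0064  0.8   ] grasp [ 0.749 -0.009  0.645] F [1.9665 0.3269 1.1916] g 0.998
[[ 0.9999  0.0072 -0.0111]
 [ 0.007  -0.9998 -0.0171]
 [-0.0112  0.017  -0.9998]] [-0.1049  0.5035  0.4142 -0.023   2.233   1.4448]
```

Emit:
{"fn": "play_rows", "kwargs": {
  "increments": [
    {"offset": [20, 0, 0], "twist": 0, "grip": 1},
    {"offset": [40, 0, 0], "twist": 0, "grip": 1},
    {"offset": [60, 0, 0], "twist": 0, "grip": 1},
    {"offset": [75, 0, 0], "twist": 0, "grip": 1},
    {"offset": [90, 0, 0], "twist": 0, "grip": 1}
  ]
}}

```text
time: 6.8
tool_pos: [0.8178, -0.0062, 0.7752]
tool_rot: [0.008, 1.0, 0.003, -0.0]
contact_force: [0.4, -0.0, -0.4]
gripper_width: 1.004
```

Emit:
{"fn": "play_rows", "kwargs": {
  "increments": [
    {"offset": [10, 0, 0], "twist": 0, "grip": 1},
    {"offset": [20, 0, 0], "twist": 0, "grip": 1},
    {"offset": [30, 0, 0], "twist": 0, "grip": 1},
    {"offset": [40, 0, 0], "twist": 0, "grip": 1},
    {"offset": [50, 0, 0], "twist": 0, "grip": 1}
  ]
}}

```text
time: 7.22
tool_pos: [0.8319, -0.0052, 0.7616]
tool_rot: [0.009, 1.0, 0.003, 0.015]
contact_force: [0.4, -0.3, -0.7]
gripper_width: 1.004
```

```bash
python3 -c "
from h import *
s,r=st();print(r,np.array(s['joint_pos']))"
```

```text
t 7.22 tcp [ 0.8319 -0.0052  0.7616] grasp [ 0.8366 -0.008   0.6067] F [ 0.4052 -0.3029 -0.6871] g 1.004
[[ 0.9995  0.0059  0.0299]
 [ 0.0064 -0.9998 -0.018 ]
 [ 0.0298  0.0182 -0.9994]] [-0.0936  0.7945  0.055  -0.0197  2.2605  1.4583]
```

Emit:
{"fn": "play_rows", "kwargs": {
  "increments": [
    {"offset": [160, 0, -120], "twist": 0, "grip": 1},
    {"offset": [160, 0, -120], "twist": 0, "grip": 1},
    {"offset": [160, 0, -120], "twist": 0, "grip": 1},
    {"offset": [160, 0, -120], "twist": 0, "grip": 1},
    {"offset": [160, 0, -120], "twist": 0, "grip": 1}
  ]
}}

```text
time: 7.63
tool_pos: [0.8286, -0.0027, 0.7689]
tool_rot: [0.009, 1.0, 0.003, 0.025]
contact_force: [-0.2, 0.4, -0.6]
gripper_width: 1.003
```

```bash
python3 -c "
from h import *
s,r=st();print(r,np.array(s['joint_pos']))"
```

```text
t 7.63 tcp [ 0.8286 -0.0027  0.7689] grasp [ 0.8365 -0.0055  0.6141] F [-0.25    0.4045 -0.6079] g 1.003
[[ 0.9987  0.0059  0.0507]
 [ 0.0069 -0.9998 -0.0182]
 [ 0.0506  0.0185 -0.9985]] [-0.0912  0.7857  0.055  -0.0173  2.2486  1.462 ]
```

Emit:
{"fn": "play_rows", "kwargs": {
  "increments": [
    {"offset": [200, 0, 0], "twist": 0, "grip": 1},
    {"offset": [200, 0, 0], "twist": 0, "grip": 1},
    {"offset": [200, 0, 0], "twist": 0, "grip": 1},
    {"offset": [200, 0, 0], "twist": 0, "grip": 1},
    {"offset": [200, 0, 0], "twist": 0, "grip": 1}
  ]
}}

```text
time: 8.05
tool_pos: [0.874, -0.0018, 0.7086]
tool_rot: [0.009, 0.999, 0.003, 0.035]
contact_force: [0.6, -0.2, 0.0]
gripper_width: 0.997
```

```bash
python3 -c "
from h import *
s,r=st();print(r,np.array(s['joint_pos']))"
```

```text
t 8.05 tcp [ 0.874  -0.0018  0.7086] grasp [ 0.8849 -0.0046  0.554 ] F [ 0.556  -0.1826  0.0014] g 0.997
[[ 0.9975  0.0058  0.07  ]
 [ 0.0071 -0.9998 -0.0181]
 [ 0.0699  0.0185 -0.9974]] [-0.0856  0.8568  0.0562 -0.0145  2.1572  1.4703]
```

Emit:
{"fn": "play_rows", "kwargs": {
  "increments": [
    {"offset": [180, 0, -110], "twist": 0, "grip": 1},
    {"offset": [180, 0, -110], "twist": 0, "grip": 1},
    {"offset": [180, 0, -110], "twist": 0, "grip": 1},
    {"offset": [180, 0, -110], "twist": 0, "grip": 1},
    {"offset": [180, 0, -110], "twist": 0, "grip": 1}
  ]
}}

```text
time: 8.47
tool_pos: [0.868, 0.0005, 0.7224]
tool_rot: [0.01, 0.999, 0.003, 0.05]
contact_force: [-0.1, -0.1, 0.5]
gripper_width: 1.003
```

Emit:
{"fn": "play_rows", "kwargs": {
  "increments": [
    {"offset": [180, 0, -100], "twist": 0, "grip": 1},
    {"offset": [180, 0, -100], "twist": 0, "grip": 1},
    {"offset": [180, 0, -100], "twist": 0, "grip": 1},
    {"offset": [180, 0, -100], "twist": 0, "grip": 1},
    {"offset": [180, 0, -100], "twist": 0, "grip": 1}
  ]
}}

```text
time: 8.88
tool_pos: [0.8676, 0.0022, 0.7265]
tool_rot: [0.01, 0.998, 0.003, 0.061]
contact_force: [0.4, -0.1, -0.0]
gripper_width: 0.999
```

Emit:
{"fn": "play_rows", "kwargs": {
  "increments": [
    {"offset": [180, 0, -100], "twist": 0, "grip": 1},
    {"offset": [180, 0, -100], "twist": 0, "grip": 1},
    {"offset": [180, 0, -100], "twist": 0, "grip": 1},
    {"offset": [180, 0, -100], "twist": 0, "grip": 1},
    {"offset": [180, 0, -100], "twist": 0, "grip": 1}
  ]
}}

```text
time: 9.3
tool_pos: [0.865, 0.0039, 0.7344]
tool_rot: [0.01, 0.997, 0.004, 0.073]
contact_force: [0.7, 0.1, -0.7]
gripper_width: 0.995
```

```bash
python3 -c "
from h import *
s,r=st();print(r,np.array(s['joint_pos']))"
```

```text
t 9.3 tcp [0.865  0.0039 0.7344] grasp [0.8876 0.001  0.5811] F [ 0.6578  0.106  -0.706 ] g 0.995
[[ 0.9893  0.0058  0.146 ]
 [ 0.0086 -0.9998 -0.0187]
 [ 0.1458  0.0197 -0.9891]] [-0.0805  0.8279  0.0558 -0.008   2.1104  1.4784]
```

Emit:
{"fn": "play_rows", "kwargs": {
  "increments": [
    {"offset": [185, 0, -75], "twist": 0, "grip": 1},
    {"offset": [185, 0, -75], "twist": 0, "grip": 1},
    {"offset": [185, 0, -75], "twist": 0, "grip": 1},
    {"offset": [185, 0, -75], "twist": 0, "grip": 1},
    {"offset": [185, 0, -75], "twist": 0, "grip": 1}
  ]
}}

```text
time: 9.72
tool_pos: [0.8707, 0.0051, 0.7301]
tool_rot: [0.01, 0.996, 0.004, 0.085]
contact_force: [0.6, -0.4, -0.3]
gripper_width: 1.001
```

Emit:
{"fn": "play_rows", "kwargs": {
  "increments": [
    {"offset": [185, 0, -75], "twist": 0, "grip": 1},
    {"offset": [185, 0, -75], "twist": 0, "grip": 1},
    {"offset": [185, 0, -75], "twist": 0, "grip": 1},
    {"offset": [185, 0, -75], "twist": 0, "grip": 1},
    {"offset": [185, 0, -75], "twist": 0, "grip": 1}
  ]
}}

```text
time: 10.13
tool_pos: [0.8736, 0.0063, 0.7303]
tool_rot: [0.01, 0.995, 0.004, 0.098]
contact_force: [0.5, 0.2, 0.3]
gripper_width: 0.999
```

Emit:
{"fn": "play_rows", "kwargs": {
  "increments": [
    {"offset": [185, 0, -70], "twist": 0, "grip": 1},
    {"offset": [185, 0, -70], "twist": 0, "grip": 1},
    {"offset": [185, 0, -70], "twist": 0, "grip": 1},
    {"offset": [185, 0, -70], "twist": 0, "grip": 1},
    {"offset": [185, 0, -70], "twist": 0, "grip": 1}
  ]
}}

```text
time: 10.55
tool_pos: [0.877, 0.0073, 0.7299]
tool_rot: [0.01, 0.994, 0.004, 0.111]
contact_force: [0.2, -0.2, 0.4]
gripper_width: 0.995
```

Emit:
{"fn": "play_rows", "kwargs": {
  "increments": [
    {"offset": [190, 0, -65], "twist": 0, "grip": 1},
    {"offset": [190, 0, -65], "twist": 0, "grip": 1},
    {"offset": [190, 0, -65], "twist": 0, "grip": 1},
    {"offset": [190, 0, -65], "twist": 0, "grip": 1},
    {"offset": [190, 0, -65], "twist": 0, "grip": 1}
  ]
}}

```text
time: 10.97
tool_pos: [0.8808, 0.0082, 0.7287]
tool_rot: [0.01, 0.992, 0.004, 0.123]
contact_force: [0.3, 0.4, 0.8]
gripper_width: 1.0
```

Emit:
{"fn": "play_rows", "kwargs": {
  "increments": [
    {"offset": [190, 0, -60], "twist": 0, "grip": 1},
    {"offset": [190, 0, -60], "twist": 0, "grip": 1},
    {"offset": [190, 0, -60], "twist": 0, "grip": 1},
    {"offset": [190, 0, -60], "twist": 0, "grip": 1},
    {"offset": [190, 0, -60], "twist": 0, "grip": 1}
  ]
}}

```text
time: 11.38
tool_pos: [0.8845, 0.009, 0.7279]
tool_rot: [0.01, 0.991, 0.004, 0.136]
contact_force: [-0.9, -0.7, -0.8]
gripper_width: 0.998
```

Emit:
{"fn": "play_rows", "kwargs": {
  "increments": [
    {"offset": [195, 0, -55], "twist": 0, "grip": 1},
    {"offset": [195, 0, -55], "twist": 0, "grip": 1},
    {"offset": [195, 0, -55], "twist": 0, "grip": 1},
    {"offset": [195, 0, -55], "twist": 0, "grip": 1},
    {"offset": [195, 0, -55], "twist": 0, "grip": 1}
  ]
}}

```text
time: 11.8
tool_pos: [0.8887, 0.0098, 0.7264]
tool_rot: [0.01, 0.989, 0.004, 0.149]
contact_force: [-0.5, -0.3, -0.6]
gripper_width: 0.997
```

Emit:
{"fn": "play_rows", "kwargs": {
  "increments": [
    {"offset": [195, 0, -50], "twist": 0, "grip": 1},
    {"offset": [195, 0, -50], "twist": 0, "grip": 1},
    {"offset": [195, 0, -50], "twist": 0, "grip": 1},
    {"offset": [195, 0, -50], "twist": 0, "grip": 1},
    {"offset": [195, 0, -50], "twist": 0, "grip": 1}
  ]
}}

```text
time: 12.22
tool_pos: [0.8928, 0.0104, 0.7253]
tool_rot: [0.01, 0.987, 0.004, 0.162]
contact_force: [0.5, -0.9, -0.6]
gripper_width: 0.996
```

```bash
python3 -c "
from h import *
s,r=st();print(r,np.array(s['joint_pos']))"
```

```text
t 12.22 tcp [0.8928 0.0104 0.7253] grasp [0.9424 0.0076 0.5785] F [ 0.5327 -0.8846 -0.6225] g 0.996
[[ 0.9474  0.0055  0.3201]
 [ 0.012  -0.9998 -0.0181]
 [ 0.3199  0.021  -0.9472]] [-0.0721  0.8436  0.0561  0.0053  1.9156  1.4923]
```

Emit:
{"fn": "play_rows", "kwargs": {
  "increments": [
    {"offset": [195, 0, -45], "twist": 0, "grip": 1},
    {"offset": [195, 0, -45], "twist": 0, "grip": 1},
    {"offset": [195, 0, -45], "twist": 0, "grip": 1},
    {"offset": [195, 0, -45], "twist": 0, "grip": 1},
    {"offset": [195, 0, -45], "twist": 0, "grip": 1}
  ]
}}

```text
time: 12.63
tool_pos: [0.8966, 0.011, 0.7244]
tool_rot: [0.01, 0.985, 0.005, 0.175]
contact_force: [0.3, -0.8, 0.4]
gripper_width: 1.001
```

Emit:
{"fn": "play_rows", "kwargs": {
  "increments": [
    {"offset": [195, 0, -40], "twist": 0, "grip": 1},
    {"offset": [195, 0, -40], "twist": 0, "grip": 1},
    {"offset": [195, 0, -40], "twist": 0, "grip": 1},
    {"offset": [195, 0, -40], "twist": 0, "grip": 1},
    {"offset": [195, 0, -40], "twist": 0, "grip": 1}
  ]
}}

```text
time: 13.05
tool_pos: [0.9004, 0.0114, 0.7236]
tool_rot: [0.01, 0.982, 0.005, 0.188]
contact_force: [-0.3, 0.2, 0.2]
gripper_width: 0.997
```

Emit:
{"fn": "play_rows", "kwargs": {
  "increments": [
    {"offset": [195, 0, -35], "twist": 0, "grip": 1},
    {"offset": [195, 0, -35], "twist": 0, "grip": 1},
    {"offset": [195, 0, -35], "twist": 0, "grip": 1},
    {"offset": [195, 0, -35], "twist": 0, "grip": 1},
    {"offset": [195, 0, -35], "twist": 0, "grip": 1}
  ]
}}

```text
time: 13.47
tool_pos: [0.9042, 0.0119, 0.7231]
tool_rot: [0.01, 0.979, 0.005, 0.201]
contact_force: [0.3, 0.1, 0.3]
gripper_width: 1.003
```

Emit:
{"fn": "play_rows", "kwargs": {
  "increments": [
    {"offset": [200, 0, -30], "twist": 0, "grip": 1},
    {"offset": [200, 0, -30], "twist": 0, "grip": 1},
    {"offset": [200, 0, -30], "twist": 0, "grip": 1},
    {"offset": [200, 0, -30], "twist": 0, "grip": 1},
    {"offset": [200, 0, -30], "twist": 0, "grip": 1}
  ]
}}

```text
time: 13.88
tool_pos: [0.9082, 0.0123, 0.7222]
tool_rot: [0.01, 0.977, 0.005, 0.214]
contact_force: [0.3, -0.8, 0.4]
gripper_width: 1.005
```

Emit:
{"fn": "play_rows", "kwargs": {
  "increments": [
    {"offset": [200, 0, -25], "twist": 0, "grip": 1},
    {"offset": [200, 0, -25], "twist": 0, "grip": 1},
    {"offset": [200, 0, -25], "twist": 0, "grip": 1},
    {"offset": [200, 0, -25], "twist": 0, "grip": 1},
    {"offset": [200, 0, -25], "twist": 0, "grip": 1}
  ]
}}

```text
time: 14.3
tool_pos: [0.912, 0.0126, 0.7215]
tool_rot: [0.01, 0.974, 0.005, 0.227]
contact_force: [1.3, 1.1, -0.1]
gripper_width: 0.998
```

Emit:
{"fn": "play_rows", "kwargs": {
  "increments": [
    {"offset": [200, 0, -20], "twist": 0, "grip": 1},
    {"offset": [200, 0, -20], "twist": 0, "grip": 1},
    {"offset": [200, 0, -20], "twist": 0, "grip": 1},
    {"offset": [200, 0, -20], "twist": 0, "grip": 1},
    {"offset": [200, 0, -20], "twist": 0, "grip": 1}
  ]
}}

```text
time: 14.72
tool_pos: [0.9157, 0.0129, 0.7211]
tool_rot: [0.01, 0.971, 0.005, 0.241]
contact_force: [0.5, -0.4, -0.8]
gripper_width: 0.998
```

Emit:
{"fn": "play_rows", "kwargs": {
  "increments": [
    {"offset": [200, 0, -15], "twist": 0, "grip": 1},
    {"offset": [200, 0, -15], "twist": 0, "grip": 1},
    {"offset": [200, 0, -15], "twist": 0, "grip": 1},
    {"offset": [200, 0, -15], "twist": 0, "grip": 1},
    {"offset": [200, 0, -15], "twist": 0, "grip": 1}
  ]
}}

```text
time: 15.13
tool_pos: [0.9193, 0.0132, 0.7208]
tool_rot: [0.01, 0.967, 0.005, 0.254]
contact_force: [0.6, 0.0, -0.6]
gripper_width: 0.996
```

Emit:
{"fn": "play_rows", "kwargs": {
  "increments": [
    {"offset": [200, 0, -10], "twist": 0, "grip": 1},
    {"offset": [200, 0, -10], "twist": 0, "grip": 1},
    {"offset": [200, 0, -10], "twist": 0, "grip": 1},
    {"offset": [200, 0, -10], "twist": 0, "grip": 1},
    {"offset": [200, 0, -10], "twist": 0, "grip": 1}
  ]
}}

```text
time: 15.55
tool_pos: [0.9229, 0.0135, 0.7206]
tool_rot: [0.01, 0.964, 0.005, 0.267]
contact_force: [0.1, 0.5, -0.3]
gripper_width: 1.002
```

Emit:
{"fn": "play_rows", "kwargs": {
  "increments": [
    {"offset": [200, 0, -5], "twist": 0, "grip": 1},
    {"offset": [200, 0, -5], "twist": 0, "grip": 1},
    {"offset": [200, 0, -5], "twist": 0, "grip": 1},
    {"offset": [200, 0, -5], "twist": 0, "grip": 1},
    {"offset": [200, 0, -5], "twist": 0, "grip": 1}
  ]
}}

```text
time: 15.97
tool_pos: [0.9263, 0.0137, 0.7206]
tool_rot: [0.01, 0.96, 0.006, 0.28]
contact_force: [-0.7, -0.6, 0.2]
gripper_width: 1.001
```

Emit:
{"fn": "play_rows", "kwargs": {
  "increments": [
    {"offset": [200, 0, 0], "twist": 0, "grip": 1},
    {"offset": [200, 0, 0], "twist": 0, "grip": 1},
    {"offset": [200, 0, 0], "twist": 0, "grip": 1},
    {"offset": [200, 0, 0], "twist": 0, "grip": 1},
    {"offset": [200, 0, 0], "twist": 0, "grip": 1}
  ]
}}

```text
time: 16.38
tool_pos: [0.9297, 0.0139, 0.7207]
tool_rot: [0.01, 0.956, 0.006, 0.293]
contact_force: [-0.2, -0.0, -0.3]
gripper_width: 0.999
```

Emit:
{"fn": "play_rows", "kwargs": {
  "increments": [
    {"offset": [200, 0, 5], "twist": 0, "grip": 1},
    {"offset": [200, 0, 5], "twist": 0, "grip": 1},
    {"offset": [200, 0, 5], "twist": 0, "grip": 1},
    {"offset": [200, 0, 5], "twist": 0, "grip": 1},
    {"offset": [200, 0, 5], "twist": 0, "grip": 1}
  ]
}}

```text
time: 16.8
tool_pos: [0.9331, 0.0141, 0.7209]
tool_rot: [0.01, 0.952, 0.006, 0.306]
contact_force: [0.2, -0.0, 0.3]
gripper_width: 1.0
```

```bash
python3 -c "
from h import *
s,r=st();print(r,np.array(s['joint_pos']))"
```

```text
t 16.8 tcp [0.9331 0.0141 0.7209] grasp [1.0233 0.0118 0.5949] F [ 0.1992 -0.0332  0.3478] g 1.0
[[ 0.8128  0.0051  0.5825]
 [ 0.0168 -0.9998 -0.0146]
 [ 0.5823  0.0216 -0.8127]] [-0.0673  0.8653  0.0561  0.0247  1.5987  1.5   ]
```

Emit:
{"fn": "play_rows", "kwargs": {
  "increments": [
    {"offset": [200, 0, 10], "twist": 0, "grip": 1},
    {"offset": [200, 0, 10], "twist": 0, "grip": 1},
    {"offset": [200, 0, 10], "twist": 0, "grip": 1},
    {"offset": [200, 0, 10], "twist": 0, "grip": 1},
    {"offset": [200, 0, 10], "twist": 0, "grip": 1}
  ]
}}

```text
time: 17.22
tool_pos: [0.9363, 0.0142, 0.7212]
tool_rot: [0.009, 0.948, 0.006, 0.319]
contact_force: [0.2, 0.4, -0.3]
gripper_width: 0.998
```

Emit:
{"fn": "play_rows", "kwargs": {
  "increments": [
    {"offset": [200, 0, 15], "twist": 0, "grip": 1},
    {"offset": [200, 0, 15], "twist": 0, "grip": 1},
    {"offset": [200, 0, 15], "twist": 0, "grip": 1},
    {"offset": [200, 0, 15], "twist": 0, "grip": 1},
    {"offset": [200, 0, 15], "twist": 0, "grip": 1}
  ]
}}

```text
time: 17.63
tool_pos: [0.9394, 0.0144, 0.7215]
tool_rot: [0.009, 0.943, 0.006, 0.331]
contact_force: [0.5, 0.3, 0.4]
gripper_width: 1.003
```

Emit:
{"fn": "play_rows", "kwargs": {
  "increments": [
    {"offset": [200, 0, 20], "twist": 0, "grip": 1},
    {"offset": [200, 0, 20], "twist": 0, "grip": 1},
    {"offset": [200, 0, 20], "twist": 0, "grip": 1},
    {"offset": [200, 0, 20], "twist": 0, "grip": 1},
    {"offset": [200, 0, 20], "twist": 0, "grip": 1}
  ]
}}

```text
time: 18.05
tool_pos: [0.9425, 0.0145, 0.722]
tool_rot: [0.009, 0.939, 0.006, 0.344]
contact_force: [0.4, -0.1, -0.6]
gripper_width: 0.999
```

Emit:
{"fn": "play_rows", "kwargs": {
  "increments": [
    {"offset": [-20, 5, -15], "twist": 0, "grip": 1},
    {"offset": [-50, 10, -40], "twist": 0, "grip": 1},
    {"offset": [-82, 20, -65], "twist": 0, "grip": 1},
    {"offset": [-114, 25, -90], "twist": 0, "grip": 1},
    {"offset": [-146, 30, -115], "twist": 0, "grip": 1}
  ]
}}

```text
time: 18.47
tool_pos: [0.7789, -0.0134, 0.7163]
tool_rot: [0.009, 0.939, 0.006, 0.344]
contact_force: [-0.2, 0.3, 1.1]
gripper_width: 1.002
```

Emit:
{"fn": "play_rows", "kwargs": {
  "increments": [
    {"offset": [-32, 10, -25], "twist": 0, "grip": 1},
    {"offset": [-64, 20, -50], "twist": 0, "grip": 1},
    {"offset": [-96, 30, -75], "twist": 0, "grip": 1},
    {"offset": [-128, 40, -100], "twist": 0, "grip": 1},
    {"offset": [-156, 50, -125], "twist": 0, "grip": 1}
  ]
}}

```text
time: 18.88
tool_pos: [0.5789, -0.0643, 0.7122]
tool_rot: [0.009, 0.939, 0.006, 0.344]
contact_force: [-0.2, -0.1, 1.0]
gripper_width: 0.999
```

```bash
python3 -c "
from h import *
s,r=st();print(r,np.array(s['joint_pos']))"
```

```text
t 18.88 tcp [ 0.5789 -0.0643  0.7122] grasp [ 0.6791 -0.0663  0.594 ] F [-0.1763 -0.1031  0.9743] g 0.999
[[ 0.763   0.0055  0.6464]
 [ 0.0183 -0.9997 -0.0131]
 [ 0.6462  0.0218 -0.7629]] [-0.2675 -0.2192  1.4073  0.1664  1.2696  1.297 ]
```

Emit:
{"fn": "play_rows", "kwargs": {
  "increments": [
    {"offset": [-27, 20, -15], "twist": 0, "grip": 1},
    {"offset": [-54, 40, -30], "twist": 0, "grip": 1},
    {"offset": [-81, 60, -44], "twist": 0, "grip": 1},
    {"offset": [-108, 80, -59], "twist": 0, "grip": 1},
    {"offset": [-136, 98, -73], "twist": 0, "grip": 1}
  ]
}}

```text
time: 19.3
tool_pos: [0.4291, -0.1639, 0.6827]
tool_rot: [0.01, 0.939, 0.007, 0.345]
contact_force: [0.0, -1.5, 0.1]
gripper_width: 0.999
```

Emit:
{"fn": "play_rows", "kwargs": {
  "increments": [
    {"offset": [-30, 2, 25], "twist": 0, "grip": 1},
    {"offset": [-60, 4, 50], "twist": 0, "grip": 1},
    {"offset": [-90, 6, 74], "twist": 0, "grip": 1},
    {"offset": [-120, 9, 99], "twist": 0, "grip": 1},
    {"offset": [-150, 11, 124], "twist": 0, "grip": 1}
  ]
}}

```text
time: 19.72
tool_pos: [0.396, -0.1791, 0.4898]
tool_rot: [0.01, 0.939, 0.006, 0.345]
contact_force: [0.4, 0.7, -0.7]
gripper_width: 1.0
```

Emit:
{"fn": "play_rows", "kwargs": {
  "increments": [
    {"offset": [-30, 2, 25], "twist": 0, "grip": 1},
    {"offset": [-60, 4, 50], "twist": 0, "grip": 1},
    {"offset": [-90, 6, 74], "twist": 0, "grip": 1},
    {"offset": [-120, 9, 99], "twist": 0, "grip": 1},
    {"offset": [-147, 11, 123], "twist": 0, "grip": 1}
  ]
}}

```text
time: 20.13
tool_pos: [0.3635, -0.1941, 0.3008]
tool_rot: [0.01, 0.939, 0.006, 0.345]
contact_force: [-0.6, -0.3, 0.7]
gripper_width: 1.002
```

```bash
cat > look.py <<'E'
from h import *
import sys
name=sys.argv[1]
s,r=st();print(r,np.array(s['joint_pos']))
T=np.array(m.get_calibration('wrist')['T'])
im=m.grab_frame('wrist');cv2.imwrite(f'pics/{name}.png',im)
for q in sys.argv[2:]: print(q,w('wrist',q,T))
E
python3 look.py w1 link_grip link_seat link_bar
```

```text
t 20.13 tcp [ 0.3635 -0.1941  0.3008] grasp [ 0.4637 -0.1963  0.1827] F [-0.6489 -0.275   0.6513] g 1.002
[[ 0.7625  0.0048  0.647 ]
 [ 0.0183 -0.9997 -0.0141]
 [ 0.6467  0.0226 -0.7624]] [-0.791  -0.5857  2.3507  0.5997  0.9232  0.5088]
link_grip [(0.83, array([ 0.5514, -0.2017,  0.0889]))]
link_seat [(0.78, array([ 0.5734, -0.201 ,  0.1282]))]
link_bar [(0.82, array([ 0.5722, -0.2023,  0.0036]))]
```

View pics/w1.png

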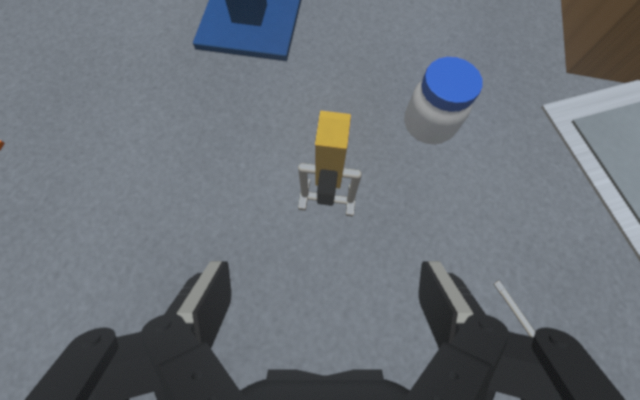

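Emit:
{"fn": "play_rows", "kwargs": {
  "increments": [
    {"offset": [0, 1, 30], "twist": 0, "grip": 1},
    {"offset": [0, 1, 65], "twist": 0, "grip": 1},
    {"offset": [0, 2, 95], "twist": 0, "grip": 0.7},
    {"offset": [0, 2, 112], "twist": 0, "grip": 0.5},
    {"offset": [0, 2, 117], "twist": 0, "grip": 0.4}
  ]
}}

```text
time: 20.75
tool_pos: [0.4427, -0.1984, 0.215]
tool_rot: [0.009, 0.938, 0.007, 0.345]
contact_force: [-0.4, -0.5, 0.7]
gripper_width: 0.605
```

```bash
python3 look.py w2 link_grip link_seat
```

```text
t 20.75 tcp [ 0.4427 -0.1984  0.215 ] grasp [ 0.5432 -0.2004  0.097 ] F [-0.4031 -0.5071  0.7371] g 0.605
[[ 0.7612  0.0068  0.6485]
 [ 0.0197 -0.9997 -0.0128]
 [ 0.6482  0.0225 -0.7611]] [-0.6615 -0.2018  2.2395  0.7165  0.6326  0.4065]
link_grip [(0.82, array([ 0.5504, -0.1992,  0.0926]))]
link_seat [(0.88, array([ 0.5728, -0.2027,  0.1241]))]
```

View pics/w2.png

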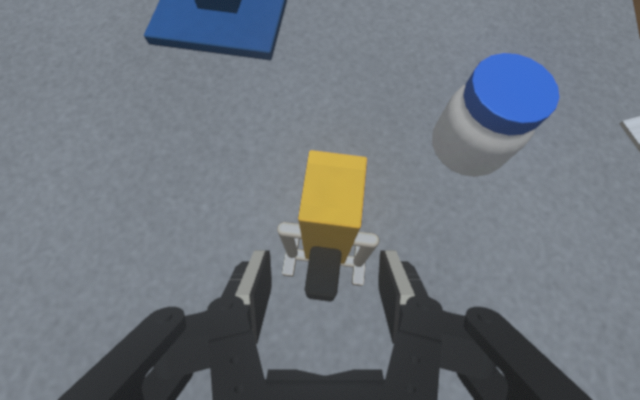

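Emit:
{"fn": "play_rows", "kwargs": {
  "increments": [
    {"offset": [0, 0, -3], "twist": 0, "grip": 0.3},
    {"offset": [0, 0, -3], "twist": 0, "grip": 0.1},
    {"offset": [0, 0, -3], "twist": 0, "grip": 0},
    {"offset": [0, 0, -3], "twist": 0, "grip": 0},
    {"offset": [0, 0, -3], "twist": 0, "grip": 0}
  ]
}}

```text
time: 21.32
tool_pos: [0.4389, -0.1987, 0.2184]
tool_rot: [0.01, 0.938, 0.006, 0.347]
contact_force: [-0.3, 0.8, 8.4]
gripper_width: 0.148
```

Emit:
{"fn": "play_rows", "kwargs": {
  "increments": [
    {"offset": [0, 0, -3], "twist": 0, "grip": 0},
    {"offset": [0, 0, -3], "twist": 0, "grip": 0},
    {"offset": [3, 0, -6], "twist": 0, "grip": 0},
    {"offset": [10, 0, -15], "twist": 0, "grip": 0},
    {"offset": [20, 0, -27], "twist": 0, "grip": 0}
  ]
}}

```text
time: 21.73
tool_pos: [0.4346, -0.1963, 0.2469]
tool_rot: [0.008, 0.94, 0.006, 0.342]
contact_force: [0.7, -0.2, -1.6]
gripper_width: 0.145
```

```bash
python3 look.py w3 link_grip link_seat link_bar drop_bar
```

```text
t 21.73 tcp [ 0.4346 -0.1963  0.2469] grasp [ 0.5342 -0.1979  0.1281] F [ 0.6665 -0.1579 -1.5955] g 0.145
[[ 0.7662  0.0059  0.6425]
 [ 0.0163 -0.9998 -0.0103]
 [ 0.6424  0.0184 -0.7662]] [-0.6691 -0.2855  2.2436  0.6472  0.7044  0.4895]
link_grip [(0.62, array([ 0.5458, -0.1976,  0.1173]))]
link_seat [(0.56, array([ 0.569 , -0.1969,  0.1558]))]
link_bar []
drop_bar []
```

View pics/w3.png

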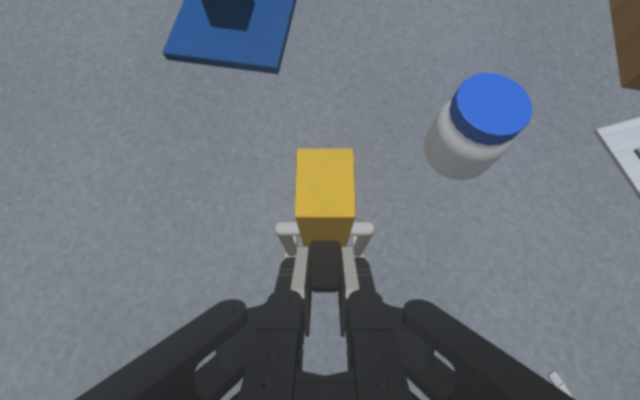

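The tab at (325,265) is held squarely between the pads and the link is lifted. Next I'll move to a point in front of the stirrup.

Emit:
{"fn": "play_rows", "kwargs": {
  "increments": [
    {"offset": [15, -20, -17], "twist": 0, "grip": 0},
    {"offset": [30, -45, -34], "twist": 0, "grip": 0},
    {"offset": [46, -70, -50], "twist": 0, "grip": 0},
    {"offset": [62, -95, -67], "twist": 0, "grip": 0},
    {"offset": [76, -120, -84], "twist": 0, "grip": 0}
  ]
}}

```text
time: 22.4
tool_pos: [0.4384, -0.0736, 0.3592]
tool_rot: [0.009, 0.939, 0.006, 0.343]
contact_force: [0.4, -0.2, -0.8]
gripper_width: 0.146
```

Emit:
{"fn": "play_rows", "kwargs": {
  "increments": [
    {"offset": [12, -25, -12], "twist": 0, "grip": 0},
    {"offset": [24, -50, -25], "twist": 0, "grip": 0},
    {"offset": [35, -75, -38], "twist": 0, "grip": 0},
    {"offset": [46, -98, -50], "twist": 0, "grip": 0},
    {"offset": [46, -98, -50], "twist": 0, "grip": 0}
  ]
}}

```text
time: 22.82
tool_pos: [0.4414, 0.0277, 0.4284]
tool_rot: [0.008, 0.938, 0.008, 0.347]
contact_force: [-0.6, 0.7, -0.5]
gripper_width: 0.144
```

```bash
python3 look.py w4 link_grip link_seat drop_bar
python3 - <<'E'
from h import *
im=m.grab_frame('side');T=np.array(m.get_calibration('side')['T'])
for q in ['link_seat','drop_bar','link_grip','link_bar']: print(q,w('side',q,T))
cv2.imwrite('pics/s4.png',im)
a=cv2.resize(im[90:290,250:500],(500,400),interpolation=cv2.INTER_CUBIC);b=cv2.resize(cv2.imread('pics/w4.png'),(300,188))
o=np.zeros((400,800,3),np.uint8);o[:,:500]=a;o[:188,500:]=b;cv2.imwrite('pics/v4.png',o)
E
```

```text
t 22.82 tcp [0.4414 0.0277 0.4284] grasp [0.5422 0.0263 0.3107] F [-0.5765  0.7331 -0.4505] g 0.144
[[ 0.7596  0.0104  0.6503]
 [ 0.0214 -0.9997 -0.0091]
 [ 0.65    0.0208 -0.7596]] [-0.1231 -0.6165  2.1565  0.0907  0.8985  1.3991]
link_grip [(0.66, array([0.5563, 0.0254, 0.3012]))]
link_seat [(0.75, array([0.5762, 0.027 , 0.3339]))]
drop_bar [(0.63, array([0.6393, 0.0297, 0.3038]))]
link_seat [(0.65, array([0.604 , 0.1898, 0.1236])), (0.58, array([0.5753, 0.0244, 0.2077]))]
drop_bar [(0.52, array([0.6413, 0.0293, 0.3026]))]
link_grip [(0.58, array([0.5524, 0.0251, 0.29  ]))]
link_bar [(0.77, array([0.5749, 0.0238, 0.2096])), (0.37, array([0.6044, 0.1946, 0.1296]))]
```

View pics/v4.png

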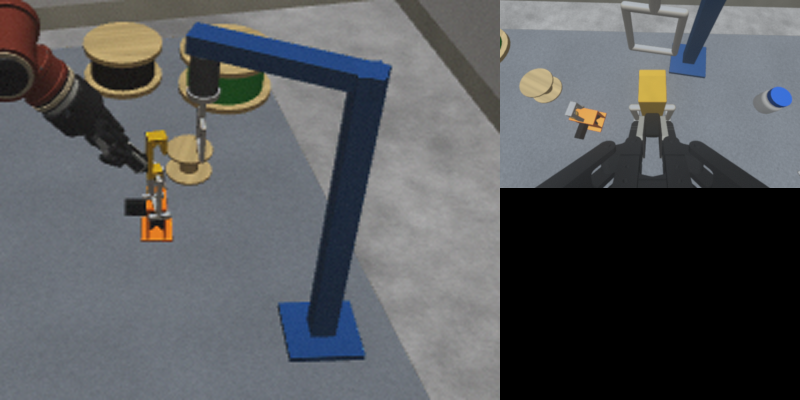

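Emit:
{"fn": "play_rows", "kwargs": {
  "increments": [
    {"offset": [10, 0, 9], "twist": 0, "grip": 0},
    {"offset": [20, 0, 19], "twist": 0, "grip": 0},
    {"offset": [30, 0, 28], "twist": 0, "grip": 0},
    {"offset": [40, 0, 38], "twist": 0, "grip": 0},
    {"offset": [47, 0, 44], "twist": 0, "grip": 0}
  ]
}}

```text
time: 23.68
tool_pos: [0.5064, 0.0244, 0.4217]
tool_rot: [0.009, 0.939, 0.006, 0.344]
contact_force: [-0.2, -0.8, -2.1]
gripper_width: 0.145
```

```bash
python3 look.py w5 link_grip link_seat drop_bar
python3 - <<'E'
from h import *
im=m.grab_frame('side');T=np.array(m.get_calibration('side')['T'])
for q in ['link_seat','drop_bar','link_grip','link_bar']: print(q,w('side',q,T))
a=cv2.resize(im[110:210,320:400],(480,600),interpolation=cv2.INTER_CUBIC);b=cv2.resize(cv2.imread('pics/w5.png'),(320,200))
o=np.zeros((600,800,3),np.uint8);o[:,:480]=a;o[:200,480:]=b;cv2.imwrite('pics/v5.png',o)
E
```

```text
t 23.68 tcp [0.5064 0.0244 0.4217] grasp [0.6065 0.0223 0.3034] F [-0.2345 -0.771  -2.0632] g 0.145
[[ 0.7634  0.0041  0.646 ]
 [ 0.017  -0.9998 -0.0138]
 [ 0.6458  0.0215 -0.7632]] [-0.111  -0.4158  2.0355  0.079   0.823   1.4152]
link_grip [(0.6, array([0.6186, 0.0258, 0.2935]))]
link_seat [(0.86, array([0.6407, 0.0235, 0.3273]))]
drop_bar []
link_seat [(0.58, array([0.6333, 0.0197, 0.3284]))]
drop_bar [(0.65, array([0.6384, 0.0298, 0.3005]))]
link_grip [(0.74, array([0.6155, 0.0246, 0.2894]))]
link_bar [(0.64, array([0.6387, 0.0214, 0.21  ])), (0.18, array([ 0.365 , -0.4307,  0.0115]))]
```

View pics/v5.png

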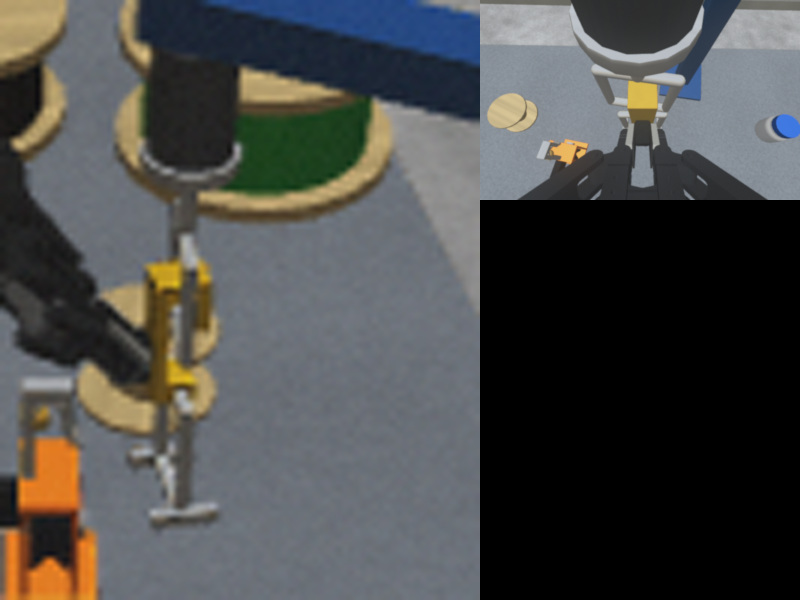

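Emit:
{"fn": "play_rows", "kwargs": {
  "increments": [
    {"offset": [-4, -3, 5], "twist": 0, "grip": 0},
    {"offset": [-8, -3, 9], "twist": 0, "grip": 0},
    {"offset": [-11, -3, 13], "twist": 0, "grip": 0},
    {"offset": [-14, -3, 16], "twist": 0, "grip": 0},
    {"offset": [-14, -3, 16], "twist": 0, "grip": 0}
  ]
}}

```text
time: 24.55
tool_pos: [0.5053, 0.0275, 0.4005]
tool_rot: [0.009, 0.939, 0.006, 0.345]
contact_force: [4.9, -0.9, -0.3]
gripper_width: 0.147
```

Emit:
{"fn": "play_rows", "kwargs": {
  "increments": [
    {"offset": [-1, 0, 2], "twist": 0, "grip": 0},
    {"offset": [-3, 0, 3], "twist": 0, "grip": 0},
    {"offset": [-4, 0, 5], "twist": 0, "grip": 0},
    {"offset": [-4, 0, 5], "twist": 0, "grip": 0}
  ]
}}

```text
time: 24.88
tool_pos: [0.5055, 0.0274, 0.3949]
tool_rot: [0.009, 0.939, 0.006, 0.345]
contact_force: [4.5, -0.3, 0.3]
gripper_width: 0.142
```

Emit:
{"fn": "play_rows", "kwargs": {
  "increments": [
    {"offset": [2, 0, 2], "twist": 0, "grip": 0},
    {"offset": [1, 0, 4], "twist": 0, "grip": 0},
    {"offset": [0, 0, 5], "twist": 0, "grip": 0},
    {"offset": [0, 0, 5], "twist": 0, "grip": 0}
  ]
}}

```text
time: 25.22
tool_pos: [0.5083, 0.0274, 0.3903]
tool_rot: [0.009, 0.939, 0.006, 0.344]
contact_force: [-3.3, -1.2, 1.7]
gripper_width: 0.142
```

```bash
python3 look.py w6 link_grip link_seat drop_bar
python3 - <<'E'
from h import *
im=m.grab_frame('side');T=np.array(m.get_calibration('side')['T'])
for q in ['link_seat','drop_bar','link_bar']: print(q,w('side',q,T))
a=cv2.resize(im[110:210,320:400],(480,600),interpolation=cv2.INTER_CUBIC);cv2.imwrite('pics/v6.png',a)
E
```

```text
t 25.22 tcp [0.5083 0.0274 0.3903] grasp [0.6084 0.0254 0.272 ] F [-3.295  -1.1879  1.7305] g 0.142
[[ 0.7635  0.0053  0.6458]
 [ 0.018  -0.9998 -0.0131]
 [ 0.6455  0.0216 -0.7634]] [-0.1038 -0.3883  2.0678  0.078   0.7631  1.417 ]
link_grip [(0.56, array([0.6223, 0.0258, 0.2621]))]
link_seat [(0.56, array([0.6433, 0.0272, 0.2969]))]
drop_bar []
link_seat [(0.77, array([0.6391, 0.0235, 0.2951])), (0.5, array([0.6015, 0.1942, 0.1243]))]
drop_bar [(0.68, array([0.6444, 0.0301, 0.2929])), (0.57, array([0.5666, 0.2003, 0.0537]))]
link_bar [(0.77, array([0.6423, 0.025 , 0.1749]))]
```

View pics/v6.png

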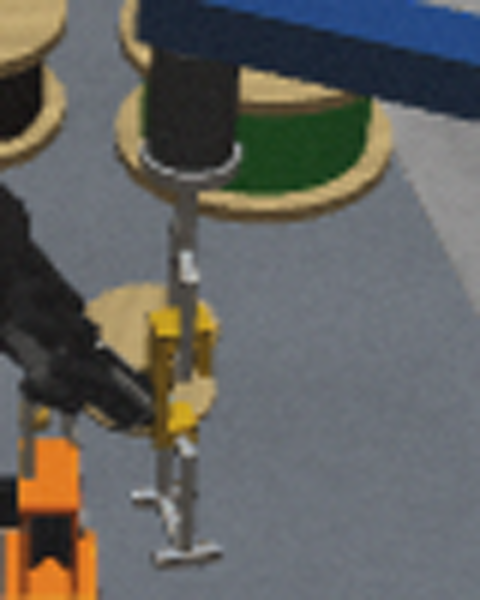

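Emit:
{"fn": "play_rows", "kwargs": {
  "increments": [
    {"offset": [-1, 0, -1], "twist": 0, "grip": 0},
    {"offset": [-1, 0, -1], "twist": 0, "grip": 0.3},
    {"offset": [-1, 0, -1], "twist": 0, "grip": 0.5},
    {"offset": [-1, 0, -1], "twist": 0, "grip": 0.7},
    {"offset": [-1, 0, -1], "twist": 0, "grip": 0.7}
  ]
}}

```text
time: 26.03
tool_pos: [0.5071, 0.0273, 0.3908]
tool_rot: [0.009, 0.939, 0.006, 0.344]
contact_force: [-0.1, -0.1, 0.0]
gripper_width: 0.691
```

Emit:
{"fn": "play_rows", "kwargs": {
  "increments": [
    {"offset": [0, 0, -10], "twist": 0, "grip": 0.8},
    {"offset": [0, 0, -25], "twist": 0, "grip": 1},
    {"offset": [0, 0, -50], "twist": 0, "grip": 1},
    {"offset": [0, 0, -80], "twist": 0, "grip": 1},
    {"offset": [0, 0, -110], "twist": 0, "grip": 1}
  ]
}}

```text
time: 26.45
tool_pos: [0.4348, 0.0289, 0.4756]
tool_rot: [0.009, 0.939, 0.006, 0.344]
contact_force: [0.9, -0.0, 0.2]
gripper_width: 0.999
```

```bash
python3 look.py w7 link_grip link_seat link_bar sheave_grip
python3 - <<'E'
from h import *
im=m.grab_frame('side');T=np.array(m.get_calibration('side')['T'])
for q in ['link_seat','drop_bar','link_bar']: print(q,w('side',q,T))
a=cv2.resize(im[110:210,320:400],(480,600),interpolation=cv2.INTER_CUBIC);b=cv2.resize(cv2.imread('pics/w7.png'),(320,200))
o=np.zeros((600,800,3),np.uint8);o[:,:480]=a;o[:200,480:]=b;cv2.imwrite('pics/v7.png',o)
E
```

```text
t 26.45 tcp [0.4348 0.0289 0.4756] grasp [0.5349 0.0269 0.3573] F [ 0.9381 -0.0158  0.188 ] g 0.999
[[ 0.7633  0.0053  0.646 ]
 [ 0.018  -0.9998 -0.0131]
 [ 0.6458  0.0216 -0.7632]] [-0.1208 -0.6471  2.0973  0.0775  0.9928  1.4181]
link_grip [(0.69, array([0.618 , 0.0306, 0.2625]))]
link_seat [(0.61, array([0.6423, 0.028 , 0.304 ]))]
link_bar [(0.86, array([0.6423, 0.0266, 0.1804])), (0.31, array([0.5722, 0.2023, 0.0538]))]
sheave_grip [(0.65, array([0.5689, 0.2024, 0.0559])), (0.6, array([0.6399, 0.0277, 0.3025]))]
link_seat [(0.7, array([ 0.6692, -0.326 ,  0.0356])), (0.62, array([0.6388, 0.0225, 0.2976]))]
drop_bar [(0.41, array([0.6425, 0.0324, 0.3   ]))]
link_bar [(0.82, array([0.6414, 0.0274, 0.1801])), (0.26, array([0.6016, 0.195 , 0.1224]))]
```

View pics/v7.png

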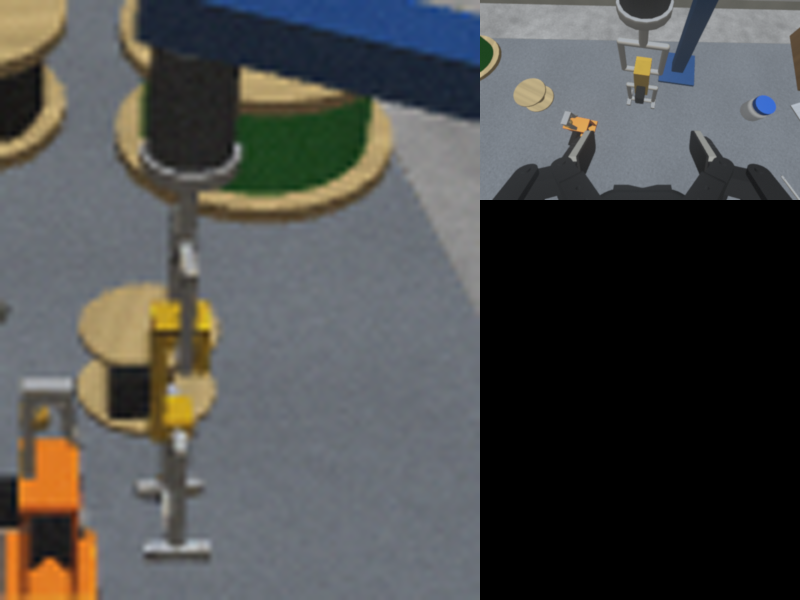

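The side view shows the link hanging upright on the stirrup and free, with its lower bar near (180,545). Next is the sheave.

Emit:
{"fn": "play_rows", "kwargs": {
  "increments": [
    {"offset": [-16, -18, 10], "twist": 0, "grip": 1},
    {"offset": [-32, -36, 24], "twist": 0, "grip": 1},
    {"offset": [-48, -54, 38], "twist": 0, "grip": 1},
    {"offset": [-64, -72, 52], "twist": 0, "grip": 1},
    {"offset": [-80, -90, 66], "twist": 0, "grip": 1}
  ]
}}

```text
time: 27.32
tool_pos: [0.4169, 0.1172, 0.3689]
tool_rot: [0.009, 0.939, 0.006, 0.344]
contact_force: [0.1, -0.4, -0.3]
gripper_width: 0.999
```

Emit:
{"fn": "play_rows", "kwargs": {
  "increments": [
    {"offset": [-20, -23, 17], "twist": 0, "grip": 1},
    {"offset": [-40, -46, 34], "twist": 0, "grip": 1},
    {"offset": [-60, -69, 50], "twist": 0, "grip": 1},
    {"offset": [-81, -91, 66], "twist": 0, "grip": 1},
    {"offset": [-81, -91, 66], "twist": 0, "grip": 0.8}
  ]
}}

```text
time: 27.73
tool_pos: [0.3944, 0.2066, 0.2583]
tool_rot: [0.011, 0.941, 0.009, 0.338]
contact_force: [-1.2, 0.0, -1.4]
gripper_width: 0.881
```

```bash
python3 look.py w8 sheave_grip sheave_seat sheave_catch link_bar; python3 -c "
import cv2;import numpy as np
a=cv2.imread('pics/w8.png');cv2.imwrite('pics/v8.png',a)"
```

```text
t 27.73 tcp [0.3944 0.2066 0.2583] grasp [0.493  0.2044 0.1388] F [-1.1967  0.0291 -1.3669] g 0.881
[[ 0.7712  0.009   0.6365]
 [ 0.0234 -0.9996 -0.0142]
 [ 0.6361  0.0258 -0.7712]] [ 0.3742 -0.3945  2.3015 -0.4313  0.6288  2.1988]
sheave_grip [(0.56, array([0.5712, 0.2028, 0.0534]))]
sheave_seat [(0.9, array([0.6158, 0.1934, 0.1311]))]
sheave_catch [(0.81, array([0.6046, 0.1957, 0.1193]))]
link_bar []
```

View pics/v8.png

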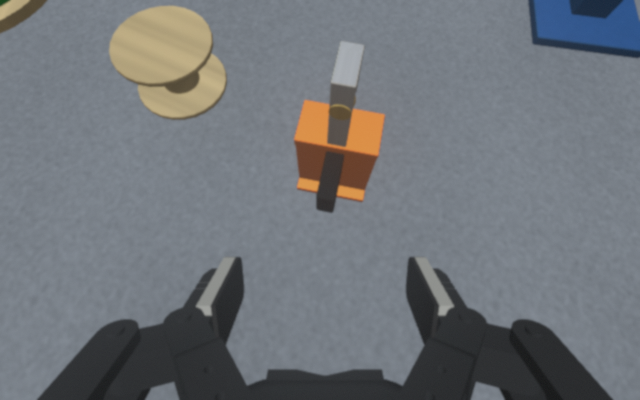

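Emit:
{"fn": "play_rows", "kwargs": {
  "increments": [
    {"offset": [3, 0, 30], "twist": 0, "grip": 0.8},
    {"offset": [6, 1, 60], "twist": 0, "grip": 0.8},
    {"offset": [9, 1, 90], "twist": 0, "grip": 0.6},
    {"offset": [10, 2, 108], "twist": 0, "grip": 0.5},
    {"offset": [10, 2, 113], "twist": 0, "grip": 0.5}
  ]
}}

```text
time: 28.4
tool_pos: [0.4802, 0.2004, 0.1861]
tool_rot: [0.01, 0.939, 0.005, 0.344]
contact_force: [-0.5, -1.6, -0.2]
gripper_width: 0.498
```

Emit:
{"fn": "play_rows", "kwargs": {
  "increments": [
    {"offset": [0, 0, 0], "twist": 0, "grip": 0.4},
    {"offset": [0, 0, 0], "twist": 0, "grip": 0.3},
    {"offset": [0, 0, 0], "twist": 0, "grip": 0.3}
  ]
}}

```text
time: 28.65
tool_pos: [0.4785, 0.2017, 0.1881]
tool_rot: [0.009, 0.938, 0.006, 0.345]
contact_force: [1.3, -0.6, -1.4]
gripper_width: 0.298
```

```bash
python3 look.py w9 sheave_grip sheave_seat
```

```text
t 28.65 tcp [0.4785 0.2017 0.1881] grasp [0.579  0.1996 0.0701] F [ 1.252  -0.6226 -1.3916] g 0.298
[[ 0.7613  0.0045  0.6484]
 [ 0.0172 -0.9998 -0.0133]
 [ 0.6482  0.0213 -0.7612]] [ 0.2972 -0.0547  2.164  -0.5405  0.4046  2.2873]
sheave_grip [(0.6, array([0.5741, 0.1991, 0.0532]))]
sheave_seat [(0.82, array([0.6164, 0.1924, 0.128 ]))]
```

Emit:
{"fn": "play_rows", "kwargs": {
  "increments": [
    {"offset": [-6, 0, 3], "twist": 0, "grip": 0.3},
    {"offset": [-11, 0, 6], "twist": 0, "grip": 0.3},
    {"offset": [-11, 0, 6], "twist": 0, "grip": 0.2},
    {"offset": [-11, 0, 6], "twist": 0, "grip": 0.1},
    {"offset": [-11, 0, 6], "twist": 0, "grip": 0}
  ]
}}

```text
time: 29.22
tool_pos: [0.4733, 0.2015, 0.1741]
tool_rot: [0.009, 0.939, 0.006, 0.344]
contact_force: [0.8, 0.4, -2.4]
gripper_width: 0.152
```

Emit:
{"fn": "play_rows", "kwargs": {
  "increments": [
    {"offset": [0, 0, 0], "twist": 0, "grip": 0},
    {"offset": [0, 0, 0], "twist": 0, "grip": 0},
    {"offset": [0, 0, 0], "twist": 0, "grip": 0}
  ]
}}

```text
time: 29.47
tool_pos: [0.4734, 0.2015, 0.1741]
tool_rot: [0.009, 0.939, 0.006, 0.344]
contact_force: [-0.9, 0.8, -2.3]
gripper_width: 0.156
```

```bash
python3 look.py w10 sheave_grip sheave_seat
```

```text
t 29.47 tcp [0.4734 0.2015 0.1741] grasp [0.5734 0.1994 0.0557] F [-0.9263  0.7504 -2.3263] g 0.156
[[ 0.7637  0.005   0.6455]
 [ 0.018  -0.9997 -0.0135]
 [ 0.6453  0.0219 -0.7636]] [ 0.3    -0.0368  2.1761 -0.5758  0.3833  2.3274]
sheave_grip [(0.7, array([0.5746, 0.203 , 0.056 ]))]
sheave_seat [(0.65, array([0.6141, 0.2005, 0.1288]))]
```

Emit:
{"fn": "play_rows", "kwargs": {
  "increments": [
    {"offset": [5, 0, -6], "twist": 0, "grip": 0},
    {"offset": [14, 0, -20], "twist": 0, "grip": 0},
    {"offset": [24, 1, -45], "twist": 0, "grip": 0},
    {"offset": [30, 2, -70], "twist": 0, "grip": 0},
    {"offset": [33, 2, -92], "twist": 0, "grip": 0}
  ]
}}

```text
time: 30.03
tool_pos: [0.4393, 0.2013, 0.2684]
tool_rot: [0.009, 0.939, 0.006, 0.345]
contact_force: [-0.3, -0.1, -3.5]
gripper_width: 0.158
```

Emit:
{"fn": "play_rows", "kwargs": {
  "increments": [
    {"offset": [0, 30, 0], "twist": 0, "grip": 0},
    {"offset": [-1, 65, 1], "twist": 0, "grip": 0},
    {"offset": [-2, 105, 1], "twist": 0, "grip": 0},
    {"offset": [-3, 140, 2], "twist": 0, "grip": 0},
    {"offset": [-3, 160, 2], "twist": 0, "grip": 0}
  ]
}}

```text
time: 30.45
tool_pos: [0.4385, 0.0389, 0.2664]
tool_rot: [0.01, 0.939, 0.006, 0.344]
contact_force: [-0.3, 0.8, -5.4]
gripper_width: 0.156
```

Emit:
{"fn": "play_rows", "kwargs": {
  "increments": [
    {"offset": [0, 8, 0], "twist": 0, "grip": 0},
    {"offset": [0, 13, 0], "twist": 0, "grip": 0},
    {"offset": [0, 13, 0], "twist": 0, "grip": 0},
    {"offset": [0, 13, 0], "twist": 0, "grip": 0}
  ]
}}

```text
time: 30.78
tool_pos: [0.4393, 0.0285, 0.2666]
tool_rot: [0.009, 0.939, 0.006, 0.344]
contact_force: [0.5, 0.7, -4.1]
gripper_width: 0.151
```

```bash
python3 look.py w11 sheave_grip sheave_seat link_bar link_grip sheave_catch
python3 - <<'E'
from h import *
im=m.grab_frame('side');T=np.array(m.get_calibration('side')['T'])
for q in ['sheave_seat','sheave_grip','link_bar','drop_bar']: print(q,w('side',q,T))
cv2.imwrite('pics/s11.png',im)
E
```

```text
t 30.78 tcp [0.4393 0.0285 0.2666] grasp [0.5394 0.0265 0.1484] F [ 0.5416  0.6754 -4.146 ] g 0.151
[[ 0.763   0.0054  0.6463]
 [ 0.0181 -0.9998 -0.013 ]
 [ 0.6461  0.0216 -0.7629]] [-0.1205 -0.4609  2.3329  0.1199  0.5724  1.3597]
sheave_grip [(0.61, array([0.5411, 0.0302, 0.1458]))]
sheave_seat [(0.78, array([0.5804, 0.0301, 0.2205]))]
link_bar []
link_grip []
sheave_catch []
sheave_seat [(0.78, array([0.5737, 0.0304, 0.2214]))]
sheave_grip [(0.87, array([0.536 , 0.0288, 0.1495])), (0.62, array([0.6369, 0.024 , 0.2971]))]
link_bar [(0.55, array([0.6438, 0.0273, 0.1779]))]
drop_bar [(0.69, array([0.6421, 0.0273, 0.2991]))]
```

Emit:
{"fn": "play_rows", "kwargs": {
  "increments": [
    {"offset": [8, 0, 7], "twist": 0, "grip": 0},
    {"offset": [16, 0, 14], "twist": 0, "grip": 0},
    {"offset": [24, 0, 20], "twist": 0, "grip": 0},
    {"offset": [31, 0, 26], "twist": 0, "grip": 0},
    {"offset": [31, 0, 26], "twist": 0, "grip": 0}
  ]
}}

```text
time: 31.75
tool_pos: [0.4811, 0.0284, 0.2675]
tool_rot: [0.009, 0.939, 0.006, 0.345]
contact_force: [-0.2, -0.4, -4.9]
gripper_width: 0.156
```

Emit:
{"fn": "play_rows", "kwargs": {
  "increments": [
    {"offset": [5, 0, 5], "twist": 0, "grip": 0},
    {"offset": [10, 0, 9], "twist": 0, "grip": 0},
    {"offset": [15, 0, 13], "twist": 0, "grip": 0},
    {"offset": [18, 0, 15], "twist": 0, "grip": 0},
    {"offset": [18, 0, 15], "twist": 0, "grip": 0}
  ]
}}

```text
time: 32.17
tool_pos: [0.5041, 0.0286, 0.2675]
tool_rot: [0.009, 0.939, 0.006, 0.345]
contact_force: [-1.0, -0.5, -4.3]
gripper_width: 0.151
```

```bash
python3 look.py w12 sheave_grip sheave_seat link_bar link_grip
python3 - <<'E'
from h import *
im=m.grab_frame('side');T=np.array(m.get_calibration('side')['T'])
for q in ['sheave_seat','sheave_grip','link_bar','drop_bar','link_grip']: print(q,w('side',q,T))
cv2.imwrite('pics/s12.png',im)
a=cv2.resize(im[150:230,310:390],(600,600),interpolation=cv2.INTER_CUBIC);cv2.imwrite('pics/v12.png',a)
E
```

```text
t 32.17 tcp [0.5041 0.0286 0.2675] grasp [0.6044 0.0265 0.1494] F [-0.9904 -0.5018 -4.3309] g 0.151
[[ 0.7622  0.0051  0.6474]
 [ 0.018  -0.9998 -0.0133]
 [ 0.6471  0.0218 -0.7621]] [-0.1021 -0.257   2.1834  0.1073  0.515   1.3816]
sheave_grip [(0.77, array([0.6067, 0.0264, 0.1496]))]
sheave_seat []
link_bar []
link_grip []
sheave_seat [(0.86, array([0.6365, 0.0322, 0.2227]))]
sheave_grip [(0.91, array([0.5998, 0.0264, 0.1467]))]
link_bar [(0.56, array([0.642 , 0.0281, 0.1798]))]
drop_bar [(0.55, array([0.6423, 0.0286, 0.2984])), (0.31, array([0.6391, 0.0318, 0.2234]))]
link_grip [(0.86, array([0.6201, 0.0328, 0.2615]))]
```

View pics/v12.png

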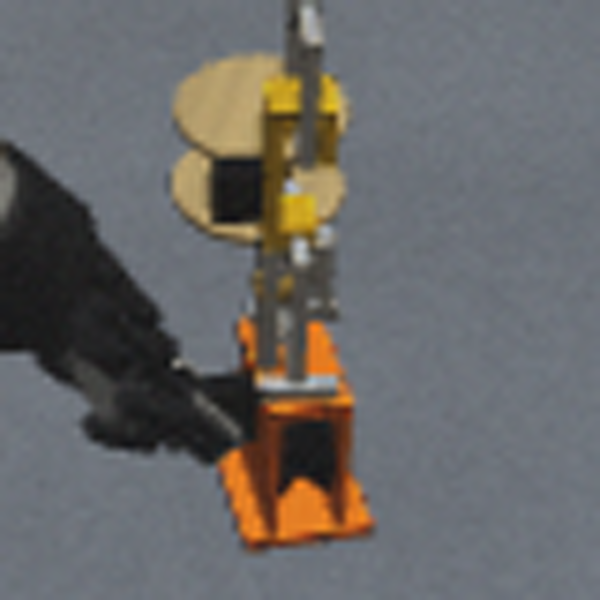

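Emit:
{"fn": "play_rows", "kwargs": {
  "increments": [
    {"offset": [-3, 0, 3], "twist": 0, "grip": 0},
    {"offset": [-6, 0, 7], "twist": 0, "grip": 0},
    {"offset": [-9, 0, 11], "twist": 0, "grip": 0},
    {"offset": [-12, 0, 14], "twist": 0, "grip": 0},
    {"offset": [-12, 0, 14], "twist": 0, "grip": 0}
  ]
}}

```text
time: 33.13
tool_pos: [0.5025, 0.0283, 0.2467]
tool_rot: [0.009, 0.939, 0.006, 0.343]
contact_force: [-0.5, -0.6, -4.5]
gripper_width: 0.152
```

Emit:
{"fn": "play_rows", "kwargs": {
  "increments": [
    {"offset": [-1, 0, 1], "twist": 0, "grip": 0},
    {"offset": [-3, 0, 3], "twist": 0, "grip": 0},
    {"offset": [-4, 0, 5], "twist": 0, "grip": 0},
    {"offset": [-4, 0, 5], "twist": 0, "grip": 0}
  ]
}}

```text
time: 33.47
tool_pos: [0.5035, 0.0281, 0.2421]
tool_rot: [0.009, 0.939, 0.006, 0.345]
contact_force: [-0.1, 0.7, -4.3]
gripper_width: 0.155
```

```bash
cat > sd.py <<'E'
from h import *
s,r=st()
im=m.grab_frame('side');T=np.array(m.get_calibration('side')['T'])
for q in ['sheave_seat','sheave_grip','link_bar','drop_bar','link_grip']: print(q,w('side',q,T,1))
E
python3 sd.py
```

```text
t 33.47 tcp [0.5035 0.0281 0.2421] grasp [0.6038 0.026  0.124 ] F [-0.0636  0.6713 -4.3246] g 0.155
sheave_seat [(0.82, array([0.6395, 0.0282, 0.1982]))]
sheave_grip [(0.75, array([0.5983, 0.0275, 0.1206]))]
link_bar [(0.56, array([0.6406, 0.0291, 0.175 ]))]
drop_bar [(0.45, array([0.6421, 0.0303, 0.2972]))]
link_grip [(0.85, array([0.6194, 0.0303, 0.2599]))]
```

Emit:
{"fn": "play_rows", "kwargs": {
  "increments": [
    {"offset": [-1, 0, 1], "twist": 0, "grip": 0},
    {"offset": [-2, 0, 2], "twist": 0, "grip": 0},
    {"offset": [-3, 0, 4], "twist": 0, "grip": 0},
    {"offset": [-4, 0, 5], "twist": 0, "grip": 0},
    {"offset": [-4, 0, 5], "twist": 0, "grip": 0}
  ]
}}

```text
time: 34.18
tool_pos: [0.5038, 0.0279, 0.2361]
tool_rot: [0.009, 0.939, 0.006, 0.345]
contact_force: [-0.7, 0.9, -2.2]
gripper_width: 0.153
```

Emit:
{"fn": "play_rows", "kwargs": {
  "increments": [
    {"offset": [-1, 0, 1], "twist": 0, "grip": 0},
    {"offset": [-2, 0, 2], "twist": 0, "grip": 0},
    {"offset": [-3, 0, 4], "twist": 0, "grip": 0},
    {"offset": [-4, 0, 5], "twist": 0, "grip": 0},
    {"offset": [-4, 0, 5], "twist": 0, "grip": 0}
  ]
}}

```text
time: 34.6
tool_pos: [0.504, 0.0278, 0.2297]
tool_rot: [0.009, 0.939, 0.006, 0.345]
contact_force: [0.1, -0.5, 1.1]
gripper_width: 0.16
```

```bash
python3 sd.py
```

```text
t 34.6 tcp [0.504  0.0278 0.2297] grasp [0.6044 0.0257 0.1116] F [ 0.0579 -0.451   1.078 ] g 0.16
sheave_seat [(0.92, array([0.639 , 0.0302, 0.1852]))]
sheave_grip [(0.63, array([0.6011, 0.0226, 0.1113]))]
link_bar [(0.87, array([0.6429, 0.0276, 0.1662]))]
drop_bar [(0.7, array([0.6382, 0.0247, 0.2867]))]
link_grip [(0.65, array([0.6214, 0.0297, 0.2481]))]
```

Emit:
{"fn": "play_rows", "kwargs": {
  "increments": [
    {"offset": [-1, 0, 1], "twist": 0, "grip": 0},
    {"offset": [-2, 0, 2], "twist": 0, "grip": 0},
    {"offset": [-3, 0, 3], "twist": 0, "grip": 0},
    {"offset": [-3, 0, 3], "twist": 0, "grip": 0}
  ]
}}

```text
time: 35.23
tool_pos: [0.5036, 0.0277, 0.2254]
tool_rot: [0.009, 0.939, 0.006, 0.345]
contact_force: [0.4, 0.7, 2.5]
gripper_width: 0.156
```

Emit:
{"fn": "play_rows", "kwargs": {
  "increments": [
    {"offset": [-1, 0, 1], "twist": 0, "grip": 0},
    {"offset": [-2, 0, 3], "twist": 0, "grip": 0},
    {"offset": [-2, 0, 3], "twist": 0, "grip": 0}
  ]
}}

```text
time: 35.48
tool_pos: [0.5041, 0.0276, 0.2219]
tool_rot: [0.009, 0.939, 0.006, 0.345]
contact_force: [-0.3, 0.9, 3.2]
gripper_width: 0.155
```

Emit:
{"fn": "play_rows", "kwargs": {
  "increments": [
    {"offset": [-1, 0, 1], "twist": 0, "grip": 0},
    {"offset": [-2, 0, 2], "twist": 0, "grip": 0},
    {"offset": [-2, 0, 2], "twist": 0, "grip": 0}
  ]
}}

```text
time: 35.73
tool_pos: [0.5039, 0.0276, 0.2191]
tool_rot: [0.009, 0.939, 0.006, 0.345]
contact_force: [-0.1, 0.1, 4.8]
gripper_width: 0.155
```

Emit:
{"fn": "play_rows", "kwargs": {
  "increments": [
    {"offset": [-1, 0, 1], "twist": 0, "grip": 0},
    {"offset": [-2, 0, 2], "twist": 0, "grip": 0},
    {"offset": [-2, 0, 2], "twist": 0, "grip": 0}
  ]
}}

```text
time: 35.98
tool_pos: [0.5038, 0.0275, 0.2166]
tool_rot: [0.009, 0.938, 0.006, 0.345]
contact_force: [0.0, 1.0, 5.8]
gripper_width: 0.154
```

```bash
python3 sd.py
```

```text
t 35.98 tcp [0.5038 0.0275 0.2166] grasp [0.6043 0.0254 0.0986] F [0.0375 0.9988 5.7926] g 0.154
sheave_seat [(0.8, array([0.6419, 0.0322, 0.1726]))]
sheave_grip [(0.97, array([0.6013, 0.0264, 0.0959]))]
link_bar [(0.87, array([0.6437, 0.0279, 0.1532]))]
drop_bar [(0.65, array([0.6431, 0.0308, 0.2736]))]
link_grip [(0.51, array([0.6219, 0.0326, 0.2333]))]
```

Emit:
{"fn": "play_rows", "kwargs": {
  "increments": [
    {"offset": [-0.5, 0, 0.5], "twist": 0, "grip": 0},
    {"offset": [-1, 0, 1], "twist": 0, "grip": 0},
    {"offset": [-1, 0, 1], "twist": 0, "grip": 0}
  ]
}}

```text
time: 36.53
tool_pos: [0.5038, 0.0274, 0.2155]
tool_rot: [0.009, 0.938, 0.006, 0.346]
contact_force: [-0.7, 0.4, 7.0]
gripper_width: 0.155
```

```bash
python3 sd.py
```

```text
t 36.53 tcp [0.5038 0.0274 0.2155] grasp [0.6044 0.0254 0.0976] F [-0.7335  0.3872  6.9577] g 0.155
sheave_seat [(0.8, array([0.6372, 0.0314, 0.1727]))]
sheave_grip [(0.73, array([0.6001, 0.0249, 0.0963]))]
link_bar [(0.84, array([0.6451, 0.0282, 0.1529]))]
drop_bar [(0.72, array([0.6438, 0.0291, 0.2694]))]
link_grip [(0.59, array([0.6175, 0.0315, 0.2367]))]
```

Emit:
{"fn": "play_rows", "kwargs": {
  "increments": [
    {"offset": [-0.4, 0, 0.4], "twist": 0, "grip": 0},
    {"offset": [-0.7, 0, 0.8], "twist": 0, "grip": 0},
    {"offset": [-0.7, 0, 0.8], "twist": 0, "grip": 0}
  ]
}}

```text
time: 37.08
tool_pos: [0.5039, 0.0274, 0.2146]
tool_rot: [0.009, 0.938, 0.006, 0.346]
contact_force: [-0.6, 1.4, 6.4]
gripper_width: 0.154
```

Emit:
{"fn": "play_rows", "kwargs": {
  "increments": [
    {"offset": [0, 0, 0], "twist": 0, "grip": 0}
  ]
}}

```text
time: 37.17
tool_pos: [0.504, 0.0274, 0.2147]
tool_rot: [0.009, 0.938, 0.006, 0.346]
contact_force: [0.5, 1.6, 6.5]
gripper_width: 0.158
```

Emit:
{"fn": "play_rows", "kwargs": {
  "increments": [
    {"offset": [0, 0, 0], "twist": 0, "grip": 0}
  ]
}}

```text
time: 37.25
tool_pos: [0.5039, 0.0274, 0.2147]
tool_rot: [0.009, 0.938, 0.006, 0.346]
contact_force: [-0.6, -0.1, 6.7]
gripper_width: 0.155
```

Emit:
{"fn": "play_rows", "kwargs": {
  "increments": [
    {"offset": [-0.4, 0, 0.5], "twist": 0, "grip": 0},
    {"offset": [-0.7, 0, 0.9], "twist": 0, "grip": 0},
    {"offset": [-0.7, 0, 0.9], "twist": 0, "grip": 0}
  ]
}}

```text
time: 37.5
tool_pos: [0.5041, 0.0273, 0.2137]
tool_rot: [0.01, 0.938, 0.006, 0.346]
contact_force: [-0.6, 1.1, 6.8]
gripper_width: 0.155
```

Emit:
{"fn": "play_rows", "kwargs": {
  "increments": [
    {"offset": [0, 0, 0], "twist": 0, "grip": 0}
  ]
}}

```text
time: 37.58
tool_pos: [0.5041, 0.0274, 0.2137]
tool_rot: [0.01, 0.938, 0.006, 0.346]
contact_force: [0.5, -0.1, 7.8]
gripper_width: 0.153
```

```bash
python3 sd.py
```

```text
t 37.58 tcp [0.5041 0.0274 0.2137] grasp [0.6048 0.0252 0.0959] F [ 0.4791 -0.1361  7.843 ] g 0.153
sheave_seat [(0.79, array([0.6409, 0.0311, 0.1688]))]
sheave_grip []
link_bar [(0.57, array([0.643 , 0.0282, 0.1525]))]
drop_bar [(0.54, array([0.6443, 0.0333, 0.2673]))]
link_grip []
```

Emit:
{"fn": "play_rows", "kwargs": {
  "increments": [
    {"offset": [-0.3, 0, 0.3], "twist": 0, "grip": 0},
    {"offset": [-0.5, 0, 0.6], "twist": 0, "grip": 0},
    {"offset": [-0.5, 0, 0.6], "twist": 0, "grip": 0}
  ]
}}

```text
time: 38.13
tool_pos: [0.5042, 0.0273, 0.213]
tool_rot: [0.01, 0.938, 0.006, 0.346]
contact_force: [-0.4, 0.6, 6.7]
gripper_width: 0.157
```

Emit:
{"fn": "play_rows", "kwargs": {
  "increments": [
    {"offset": [0, 2, 0], "twist": 0, "grip": 0},
    {"offset": [0, -2, 0], "twist": 0, "grip": 0},
    {"offset": [0, 2, 0], "twist": 0, "grip": 0},
    {"offset": [0, 0, 0], "twist": 0, "grip": 0},
    {"offset": [0, 0, 0], "twist": 0, "grip": 0}
  ]
}}

```text
time: 38.55
tool_pos: [0.5042, 0.0274, 0.2131]
tool_rot: [0.01, 0.938, 0.006, 0.346]
contact_force: [0.4, -0.9, 6.0]
gripper_width: 0.153
```

```bash
python3 sd.py; python3 look.py w13 sheave_grip sheave_seat link_bar link_grip link_seat
```

```text
t 38.55 tcp [0.5042 0.0274 0.2131] grasp [0.6049 0.0253 0.0953] F [ 0.3914 -0.9042  6.05  ] g 0.153
sheave_seat []
sheave_grip [(0.55, array([0.6057, 0.0239, 0.0948]))]
link_bar [(0.67, array([0.644 , 0.0282, 0.1523]))]
drop_bar [(0.49, array([0.6404, 0.0302, 0.2688]))]
link_grip [(0.72, array([0.6199, 0.0319, 0.2319]))]
t 38.85 tcp [0.5042 0.0273 0.2131] grasp [0.6049 0.0252 0.0953] F [0.0527 0.8572 6.9132] g 0.158
[[ 0.76    0.0048  0.6499]
 [ 0.018  -0.9997 -0.0137]
 [ 0.6497  0.0221 -0.7599]] [-0.1049 -0.1599  2.2081  0.1433  0.3911  1.3404]
sheave_grip [(0.78, array([0.6046, 0.0276, 0.0939]))]
sheave_seat [(0.91, array([0.6478, 0.0263, 0.1701]))]
link_bar []
link_grip []
link_seat []
```

Emit:
{"fn": "play_rows", "kwargs": {
  "increments": [
    {"offset": [-0.4, 0, 0.4], "twist": 0, "grip": 0},
    {"offset": [-0.7, 0, 0.8], "twist": 0, "grip": 0},
    {"offset": [-0.7, 0, 0.8], "twist": 0, "grip": 0}
  ]
}}

```text
time: 39.4
tool_pos: [0.5043, 0.0273, 0.2121]
tool_rot: [0.01, 0.938, 0.006, 0.347]
contact_force: [0.1, 0.4, 6.7]
gripper_width: 0.152
```

Emit:
{"fn": "play_rows", "kwargs": {
  "increments": [
    {"offset": [0, 0, 0], "twist": 0, "grip": 0}
  ]
}}

```text
time: 39.48
tool_pos: [0.5043, 0.0273, 0.2121]
tool_rot: [0.01, 0.938, 0.006, 0.346]
contact_force: [0.7, 0.7, 8.2]
gripper_width: 0.155
```

Emit:
{"fn": "play_rows", "kwargs": {
  "increments": [
    {"offset": [0, 0, 0], "twist": 0, "grip": 0}
  ]
}}

```text
time: 39.57
tool_pos: [0.5043, 0.0273, 0.2121]
tool_rot: [0.01, 0.938, 0.006, 0.347]
contact_force: [-0.4, -0.1, 7.3]
gripper_width: 0.155
```

```bash
python3 sd.py
```

```text
t 39.57 tcp [0.5043 0.0273 0.2121] grasp [0.6051 0.0252 0.0944] F [-0.4094 -0.0667  7.3105] g 0.155
sheave_seat [(0.71, array([0.641 , 0.0289, 0.1705]))]
sheave_grip [(0.67, array([0.6017, 0.0271, 0.0927]))]
link_bar [(0.65, array([0.6397, 0.0307, 0.1732]))]
drop_bar [(0.55, array([0.6442, 0.0263, 0.1495]))]
link_grip [(0.5, array([0.6191, 0.0316, 0.2296]))]
```

Emit:
{"fn": "play_rows", "kwargs": {
  "increments": [
    {"offset": [-0.3, 0, 0.4], "twist": 0, "grip": 0},
    {"offset": [-0.5, 0, 0.6], "twist": 0, "grip": 0},
    {"offset": [-0.5, 0, 0.6], "twist": 0, "grip": 0}
  ]
}}

```text
time: 40.12
tool_pos: [0.5043, 0.0273, 0.2114]
tool_rot: [0.01, 0.938, 0.006, 0.347]
contact_force: [-0.2, 0.4, 8.5]
gripper_width: 0.155
```

Emit:
{"fn": "play_rows", "kwargs": {
  "increments": [
    {"offset": [0, 0, 0], "twist": 0, "grip": 0}
  ]
}}

```text
time: 40.2
tool_pos: [0.5044, 0.0273, 0.2115]
tool_rot: [0.01, 0.938, 0.006, 0.347]
contact_force: [-0.1, -0.4, 8.3]
gripper_width: 0.152
```

Emit:
{"fn": "play_rows", "kwargs": {
  "increments": [
    {"offset": [0, 0, 0], "twist": 0, "grip": 0}
  ]
}}

```text
time: 40.28
tool_pos: [0.5044, 0.0273, 0.2115]
tool_rot: [0.01, 0.938, 0.006, 0.347]
contact_force: [-0.3, -0.2, 8.4]
gripper_width: 0.153
```

```bash
python3 sd.py
```

```text
t 40.28 tcp [0.5044 0.0273 0.2115] grasp [0.6052 0.0251 0.0938] F [-0.31   -0.2148  8.3824] g 0.153
sheave_seat [(0.85, array([0.6389, 0.0278, 0.1694]))]
sheave_grip [(0.63, array([0.6023, 0.0264, 0.0905]))]
link_bar [(0.54, array([0.6427, 0.0275, 0.1499]))]
drop_bar [(0.57, array([0.6425, 0.0259, 0.2664]))]
link_grip [(0.8, array([0.621 , 0.0288, 0.2322]))]
```

Emit:
{"fn": "play_rows", "kwargs": {
  "increments": [
    {"offset": [0.5, 0, -0.6], "twist": 0, "grip": 0},
    {"offset": [2, 0, 1], "twist": 0, "grip": 0},
    {"offset": [4, 0, 2.5], "twist": 0, "grip": 0},
    {"offset": [6, 0, 4], "twist": 0, "grip": 0},
    {"offset": [6, 0, 4], "twist": 0, "grip": 0}
  ]
}}

```text
time: 41.0
tool_pos: [0.5116, 0.0273, 0.2122]
tool_rot: [0.01, 0.938, 0.006, 0.346]
contact_force: [-0.9, -0.4, 8.6]
gripper_width: 0.158
```

Emit:
{"fn": "play_rows", "kwargs": {
  "increments": [
    {"offset": [0, 0, 0], "twist": 0, "grip": 0}
  ]
}}

```text
time: 41.08
tool_pos: [0.5114, 0.0273, 0.2121]
tool_rot: [0.01, 0.938, 0.006, 0.346]
contact_force: [-1.3, 0.2, 8.4]
gripper_width: 0.153
```

```bash
python3 sd.py
```

```text
t 41.08 tcp [0.5114 0.0273 0.2121] grasp [0.6122 0.0252 0.0943] F [-1.3014  0.1892  8.3814] g 0.153
sheave_seat [(0.87, array([0.648 , 0.0316, 0.1706]))]
sheave_grip [(0.59, array([0.6117, 0.0254, 0.0955]))]
link_bar [(0.86, array([0.6485, 0.0251, 0.1485]))]
drop_bar [(0.62, array([0.6419, 0.0293, 0.2668]))]
link_grip [(0.59, array([0.6231, 0.0324, 0.2294]))]
```

Emit:
{"fn": "play_rows", "kwargs": {
  "increments": [
    {"offset": [1.5, 0, -7], "twist": 0, "grip": 0},
    {"offset": [1.5, 0, -7], "twist": 0, "grip": 0},
    {"offset": [-3, 0, -2.6], "twist": 0, "grip": 0},
    {"offset": [-3, 0, -2.6], "twist": 0, "grip": 0}
  ]
}}

```text
time: 41.72
tool_pos: [0.5071, 0.0273, 0.2119]
tool_rot: [0.01, 0.938, 0.006, 0.346]
contact_force: [-0.8, 0.5, 7.5]
gripper_width: 0.156
```

```bash
python3 sd.py; python3 look.py w14 sheave_seat sheave_grip sheave_catch; python3 -c "
import cv2;import numpy as np
from plant import manip as m
s=m.grab_frame('side')
a=cv2.resize(s[170:235,325:380],(460,544),interpolation=cv2.INTER_CUBIC);b=cv2.imread('pics/w14.png')[0:300,200:440]
o=np.zeros((544,800,3),np.uint8);o[:,:460]=a;o[:425,460:]=cv2.resize(b,(340,425));cv2.imwrite('pics/v14.png',o)"
```

```text
t 41.72 tcp [0.5071 0.0273 0.2119] grasp [0.6078 0.0252 0.0941] F [-0.8202  0.5053  7.521 ] g 0.156
sheave_seat [(0.55, array([0.6443, 0.0296, 0.17  ]))]
sheave_grip []
link_bar [(0.84, array([0.6454, 0.0245, 0.148 ]))]
drop_bar [(0.71, array([0.6415, 0.0303, 0.2681]))]
link_grip [(0.82, array([0.6202, 0.0315, 0.232 ]))]
t 42.02 tcp [0.5072 0.0273 0.2123] grasp [0.6079 0.0252 0.0945] F [-0.5895  0.9084  7.8258] g 0.154
[[ 0.7601  0.0048  0.6498]
 [ 0.018  -0.9997 -0.0137]
 [ 0.6496  0.0221 -0.7599]] [-0.1042 -0.1502  2.2013  0.143   0.3882  1.3411]
sheave_seat [(0.92, array([0.6477, 0.0242, 0.1691])), (0.71, array([0.6072, 0.0271, 0.0937]))]
sheave_grip [(0.78, array([0.6078, 0.0266, 0.0933]))]
sheave_catch [(0.84, array([0.6427, 0.0262, 0.16  ]))]
```

View pics/v14.png

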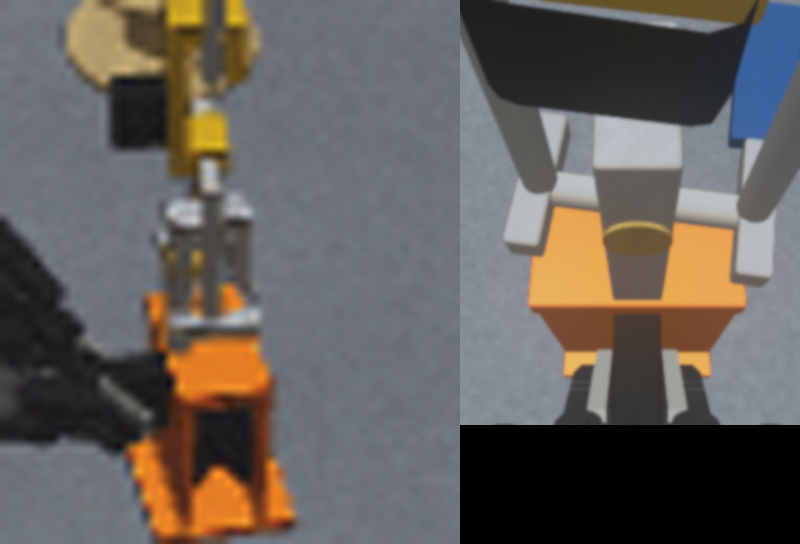

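The picture shows the bar inside the hook, resting on the still-engaged brass catch at (637,238). My shift to +x presses the bar against the catch, so I'll bias to -x, towards the tip side, instead.

Emit:
{"fn": "play_rows", "kwargs": {
  "increments": [
    {"offset": [2, 0, -3], "twist": 0, "grip": 0},
    {"offset": [-2, 0, -6], "twist": 0, "grip": 0},
    {"offset": [-6, 0, -9], "twist": 0, "grip": 0},
    {"offset": [-6, 0, -9], "twist": 0, "grip": 0}
  ]
}}

```text
time: 42.6
tool_pos: [0.4961, 0.0275, 0.2147]
tool_rot: [0.009, 0.938, 0.006, 0.346]
contact_force: [1.3, -0.3, 5.9]
gripper_width: 0.159
```

Emit:
{"fn": "play_rows", "kwargs": {
  "increments": [
    {"offset": [-1, 0, 1], "twist": 0, "grip": 0},
    {"offset": [-2, 0, 2], "twist": 0, "grip": 0},
    {"offset": [-2, 0, 2], "twist": 0, "grip": 0}
  ]
}}

```text
time: 42.85
tool_pos: [0.4966, 0.0273, 0.2125]
tool_rot: [0.01, 0.938, 0.006, 0.347]
contact_force: [1.0, 0.7, 7.5]
gripper_width: 0.153
```

```bash
python3 sd.py
```

```text
t 42.85 tcp [0.4966 0.0273 0.2125] grasp [0.5974 0.0252 0.0948] F [1.021  0.6683 7.4841] g 0.153
sheave_seat []
sheave_grip [(0.85, array([0.5926, 0.0239, 0.0984]))]
link_bar [(0.72, array([0.6347, 0.0241, 0.149 ]))]
drop_bar [(0.71, array([0.6441, 0.0296, 0.2669]))]
link_grip [(0.85, array([0.6165, 0.0321, 0.2343]))]
```

Emit:
{"fn": "play_rows", "kwargs": {
  "increments": [
    {"offset": [1, 0, 2], "twist": 0, "grip": 0},
    {"offset": [2, 0, 3.5], "twist": 0, "grip": 0},
    {"offset": [2, 0, 3.5], "twist": 0, "grip": 0}
  ]
}}

```text
time: 43.4
tool_pos: [0.5007, 0.0273, 0.2114]
tool_rot: [0.01, 0.938, 0.006, 0.347]
contact_force: [0.3, -0.4, 7.1]
gripper_width: 0.156
```

Emit:
{"fn": "play_rows", "kwargs": {
  "increments": [
    {"offset": [-0.3, 0, 0.4], "twist": 0, "grip": 0},
    {"offset": [-0.3, 0, 0.4], "twist": 0, "grip": 0}
  ]
}}

```text
time: 43.57
tool_pos: [0.5006, 0.0273, 0.2109]
tool_rot: [0.01, 0.938, 0.006, 0.347]
contact_force: [0.2, -0.1, 8.0]
gripper_width: 0.155
```

```bash
python3 sd.py
```

```text
t 43.57 tcp [0.5006 0.0273 0.2109] grasp [0.6015 0.0251 0.0932] F [ 0.2081 -0.0535  7.9774] g 0.155
sheave_seat [(0.86, array([0.6369, 0.034 , 0.1675]))]
sheave_grip [(0.74, array([0.599 , 0.0245, 0.0916]))]
link_bar [(0.65, array([0.6402, 0.0253, 0.147 ]))]
drop_bar [(0.72, array([0.6414, 0.0279, 0.2653]))]
link_grip [(0.62, array([0.6176, 0.0309, 0.2301]))]
```

Emit:
{"fn": "play_rows", "kwargs": {
  "increments": [
    {"offset": [-0.3, 0, 0.4], "twist": 0, "grip": 0},
    {"offset": [-0.7, 0, 0.8], "twist": 0, "grip": 0},
    {"offset": [-0.7, 0, 0.8], "twist": 0, "grip": 0}
  ]
}}

```text
time: 44.12
tool_pos: [0.5007, 0.0273, 0.2099]
tool_rot: [0.01, 0.938, 0.006, 0.347]
contact_force: [0.2, -0.1, 8.8]
gripper_width: 0.154
```

Emit:
{"fn": "play_rows", "kwargs": {
  "increments": [
    {"offset": [0, 0, 0], "twist": 0, "grip": 0}
  ]
}}

```text
time: 44.2
tool_pos: [0.5007, 0.0272, 0.21]
tool_rot: [0.01, 0.938, 0.006, 0.347]
contact_force: [-0.7, -0.6, 8.1]
gripper_width: 0.154
```

```bash
python3 sd.py
```

```text
t 44.2 tcp [0.5007 0.0272 0.21  ] grasp [0.6016 0.0251 0.0923] F [-0.7374 -0.6479  8.1279] g 0.154
sheave_seat [(0.81, array([0.6356, 0.0322, 0.1686]))]
sheave_grip [(0.77, array([0.5996, 0.0266, 0.0898]))]
link_bar [(0.87, array([0.639 , 0.0271, 0.1496]))]
drop_bar [(0.62, array([0.6428, 0.0312, 0.265 ]))]
link_grip [(0.67, array([0.614 , 0.0334, 0.2295]))]
```

Emit:
{"fn": "play_rows", "kwargs": {
  "increments": [
    {"offset": [0, 5, 0], "twist": 0.03, "grip": 0},
    {"offset": [0, -5, 0], "twist": -0.03, "grip": 0},
    {"offset": [0, 5, 0], "twist": 0.03, "grip": 0},
    {"offset": [0, -5, 0], "twist": -0.03, "grip": 0},
    {"offset": [0, 0, 0], "twist": 0, "grip": 0}
  ]
}}

```text
time: 44.92
tool_pos: [0.4986, 0.0282, 0.2068]
tool_rot: [0.009, 0.939, 0.007, 0.343]
contact_force: [0.2, 0.8, 2.1]
gripper_width: 0.158
```

Emit:
{"fn": "play_rows", "kwargs": {
  "increments": [
    {"offset": [0, 0, 0], "twist": 0, "grip": 0}
  ]
}}

```text
time: 45.0
tool_pos: [0.4989, 0.0272, 0.2071]
tool_rot: [0.009, 0.939, 0.005, 0.343]
contact_force: [0.2, 0.4, 2.3]
gripper_width: 0.153
```

```bash
python3 sd.py
```

```text
t 45.0 tcp [0.4989 0.0272 0.2071] grasp [0.5989 0.0252 0.0887] F [0.2042 0.4138 2.2854] g 0.153
sheave_seat [(0.85, array([0.6336, 0.0319, 0.1638]))]
sheave_grip [(0.63, array([0.5995, 0.0242, 0.0859]))]
link_bar [(0.88, array([0.6404, 0.0283, 0.1651]))]
drop_bar [(0.72, array([0.6444, 0.0307, 0.2833]))]
link_grip [(0.67, array([0.6165, 0.033 , 0.2466]))]
```

Emit:
{"fn": "play_rows", "kwargs": {
  "increments": [
    {"offset": [1, 0, -1], "twist": 0, "grip": 0},
    {"offset": [3, 0, -2], "twist": 0, "grip": 0},
    {"offset": [4, 0, -3], "twist": 0, "grip": 0},
    {"offset": [4, 0, -3], "twist": 0, "grip": 0}
  ]
}}

```text
time: 45.63
tool_pos: [0.5007, 0.0275, 0.2127]
tool_rot: [0.009, 0.939, 0.006, 0.344]
contact_force: [0.5, 0.6, -0.5]
gripper_width: 0.158
```

Emit:
{"fn": "play_rows", "kwargs": {
  "increments": [
    {"offset": [0, 0, 0], "twist": 0, "grip": 0}
  ]
}}

```text
time: 45.72
tool_pos: [0.5007, 0.0275, 0.2126]
tool_rot: [0.009, 0.939, 0.006, 0.344]
contact_force: [0.9, -0.2, -0.8]
gripper_width: 0.159
```

```bash
python3 sd.py
```

```text
t 45.72 tcp [0.5007 0.0275 0.2126] grasp [0.6009 0.0254 0.0944] F [ 0.8709 -0.1584 -0.7609] g 0.159
sheave_seat [(0.95, array([0.635 , 0.0296, 0.1685]))]
sheave_grip [(0.71, array([0.5988, 0.0251, 0.093 ]))]
link_bar [(0.59, array([0.6427, 0.0255, 0.1691]))]
drop_bar [(0.49, array([0.6414, 0.0345, 0.2873]))]
link_grip [(0.79, array([0.6192, 0.0334, 0.2545]))]
```

Emit:
{"fn": "play_rows", "kwargs": {
  "increments": [
    {"offset": [0, 0, 1.5], "twist": 0, "grip": 0.05},
    {"offset": [0, 0, 1.5], "twist": 0, "grip": 0.2},
    {"offset": [0, 0, 1.5], "twist": 0, "grip": 0.4},
    {"offset": [0, 0, 1.5], "twist": 0, "grip": 0.6},
    {"offset": [0, 0, 1.5], "twist": 0, "grip": 0.7}
  ]
}}

```text
time: 46.43
tool_pos: [0.5018, 0.0274, 0.2117]
tool_rot: [0.009, 0.939, 0.006, 0.345]
contact_force: [-0.6, -0.6, -0.3]
gripper_width: 0.619
```

Emit:
{"fn": "play_rows", "kwargs": {
  "increments": [
    {"offset": [0, 0, 1.5], "twist": 0, "grip": 0.7},
    {"offset": [0, 0, 1.5], "twist": 0, "grip": 0.7},
    {"offset": [0, 0, 1.5], "twist": 0, "grip": 0.7}
  ]
}}

```text
time: 46.68
tool_pos: [0.5027, 0.0274, 0.2104]
tool_rot: [0.009, 0.939, 0.006, 0.344]
contact_force: [-0.1, -0.1, 0.2]
gripper_width: 0.701
```

```bash
python3 look.py w15 sheave_grip sheave_seat; python3 sd.py
```

```text
t 46.68 tcp [0.5027 0.0274 0.2104] grasp [0.6029 0.0253 0.0922] F [-0.127  -0.1055  0.2033] g 0.701
[[ 0.7628  0.0051  0.6466]
 [ 0.0179 -0.9998 -0.0132]
 [ 0.6464  0.0217 -0.7627]] [-0.1052 -0.1582  2.2115  0.1443  0.3903  1.339 ]
sheave_grip [(0.83, array([0.6003, 0.0329, 0.0943]))]
sheave_seat [(0.71, array([0.6426, 0.0258, 0.1638]))]
t 46.83 tcp [0.5027 0.0274 0.2105] grasp [0.603  0.0253 0.0923] F [-0.2082  0.8479  0.7915] g 0.704
sheave_seat [(0.92, array([0.638 , 0.0344, 0.1673]))]
sheave_grip [(0.8, array([0.5997, 0.0341, 0.0925]))]
link_bar [(0.86, array([0.6429, 0.028 , 0.167 ]))]
drop_bar [(0.56, array([0.6407, 0.0287, 0.2843]))]
link_grip [(0.77, array([0.6189, 0.0319, 0.2506]))]
```

Emit:
{"fn": "play_rows", "kwargs": {
  "increments": [
    {"offset": [0, 0, 0], "twist": 0, "grip": 1},
    {"offset": [0, -2, -3], "twist": 0, "grip": 1},
    {"offset": [0, -4, -15], "twist": 0, "grip": 1},
    {"offset": [0, -4, -35], "twist": 0, "grip": 1},
    {"offset": [0, -4, -60], "twist": 0, "grip": 1}
  ]
}}

```text
time: 47.55
tool_pos: [0.4631, 0.0324, 0.2554]
tool_rot: [0.009, 0.939, 0.006, 0.343]
contact_force: [0.9, 0.0, 0.5]
gripper_width: 0.999
```

Emit:
{"fn": "play_rows", "kwargs": {
  "increments": [
    {"offset": [0, 0, -30], "twist": 0, "grip": 1},
    {"offset": [0, 0, -60], "twist": 0, "grip": 1},
    {"offset": [0, 0, -80], "twist": 0, "grip": 1},
    {"offset": [0, 0, -90], "twist": 0, "grip": 1},
    {"offset": [0, 0, -90], "twist": 0, "grip": 1}
  ]
}}

```text
time: 47.97
tool_pos: [0.4053, 0.0335, 0.3278]
tool_rot: [0.01, 0.938, 0.006, 0.348]
contact_force: [1.1, 0.8, 0.8]
gripper_width: 0.995
```

Emit:
{"fn": "play_rows", "kwargs": {
  "increments": [
    {"offset": [0, 0, 0], "twist": 0, "grip": 1},
    {"offset": [0, 0, 0], "twist": 0, "grip": 1},
    {"offset": [0, 0, 0], "twist": 0, "grip": 1},
    {"offset": [0, 0, 0], "twist": 0, "grip": 1},
    {"offset": [0, 0, 0], "twist": 0, "grip": 1}
  ]
}}

```text
time: 48.38
tool_pos: [0.4058, 0.0334, 0.3238]
tool_rot: [0.009, 0.939, 0.006, 0.343]
contact_force: [0.3, -0.2, -0.6]
gripper_width: 0.999
```

```bash
cat > chk.py <<'E'
from h import *
st()
p=None
for i in range(3):
    im=m.grab_frame('side');g=cv2.GaussianBlur(cv2.cvtColor(im,cv2.COLOR_BGR2GRAY),(5,5),0).astype(int)[90:290,300:480]
    if p is not None: print('diff',np.abs(g-p).max(),np.abs(g-p).mean())
    p=g
    if i<2: m.boxes_of('sheave_grip','side')
T=np.array(m.get_calibration('side')['T'])
for q in ['sheave_seat','sheave_grip','link_bar','link_seat','drop_bar','reel_mid','jar_mid','driver_grip']: print(q,w('side',q,T,1))
T=np.array(m.get_calibration('wrist')['T']);im=m.grab_frame('wrist')
for q in ['sheave_seat','sheave_grip','link_bar','link_seat']: print('w',q,w('wrist',q,T,1))
E
python3 chk.py
```

```text
t 48.38 tcp [0.4058 0.0334 0.3238] grasp [0.5058 0.0313 0.2053] F [ 0.3359 -0.1813 -0.6441] g 0.999
diff 7 0.4856111111111111
diff 5 0.48297222222222225
sheave_seat [(0.68, array([0.6344, 0.0306, 0.1667]))]
sheave_grip [(0.7, array([0.5961, 0.0327, 0.0948]))]
link_bar [(0.81, array([0.642 , 0.0283, 0.1683]))]
link_seat [(0.85, array([0.642 , 0.0229, 0.2893]))]
drop_bar []
reel_mid [(0.84, array([0.7037, 0.3525, 0.0255]))]
jar_mid [(0.82, array([ 0.6696, -0.325 ,  0.0367]))]
driver_grip [(0.63, array([ 0.363 , -0.431 ,  0.0112]))]
w sheave_seat [(0.87, array([0.6447, 0.0241, 0.1635]))]
w sheave_grip [(0.95, array([0.6052, 0.0337, 0.0942]))]
w link_bar [(0.75, array([0.6422, 0.0259, 0.1682]))]
w link_seat []
```

```bash
python3 -c "
from h import *
print(m.job_done());st()"
```

```text
the job is handed in; nothing more can be done
None
the job is handed in; nothing more can be done
```

The link hangs by its hook on the drop bar. The sheave hangs below it, its catch snapped past the link's lower bar. I let go of both and handed the job in at about 49 s of the 72 s allowed.

- **Tool tilt:** pointing straight down, the gripper body would have hit the stirrup. I tilted the tool about 40° by pushing the arm against its reach limit. At that limit joint 3 read about 0.055, just under the listed 0.06.
- **Wrist force:** the reading peaked at about 60 N when I first pushed the arm up against its reach limit, under the 120 N limit.
- **Push on the sheave:** the catch did not pass at 11 N. I raised the push to about 12–13 N by the wrist reading, slightly over the asked 12 N, and a small side-to-side wiggle made it snap. By the cameras the drop was then about 38 mm down, short of the 45 mm stop. I saw no sign of it hitting the stop.
- **Final position:** the sheave's seat reads 2–5 mm below the link bar in height, about the networks' accuracy, so it appears to be at the top of the hook. In x the side camera puts the seat about 7 mm from the bar and the wrist camera about 2 mm. The tab reads about 8 mm to one side, so the sheave hangs turned by about 10°.
- **Stillness and bystanders:** successive side pictures differed only by noise. The reel, jar and screwdriver read within about 5 mm of where they started. The gripper was about 10 cm clear of everything.

The picture limit was used up, so the final state was checked only by numbers from the cameras and not by eye.

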